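# Make up a brownie and compote tray and ring it up

## Robot

A 6-joint arm with a two-finger parallel gripper is mounted at the origin on the work surface. World frame = base frame: x ahead of the robot, y to its left, z up, the work surface at z = 0. Lengths are in m, angles in rad, forces in N, time in s.
With the tool pointing down it reaches from about 0.25 to 0.725 m from the base axis. Payload 4 kg.
Tool frame: the origin (TCP) lies at the very end of the fingers, on their centre line; the grasp point (between the pads) lies 19 mm behind it; z points along the fingers, y is the line along which they close (so a half turn about z gives the same grasp; the last joint's range is limited). The gripper opens to 85 mm and grips with 20 to 120 N. Pads are 22 mm wide; open, the fingers measure 114 mm over their backs; the gripper's body (76 mm by 85 mm) begins 54 mm behind the grasp point. The pads swing forward as they close: fully open they stand 13 mm farther back than shut.
Start: joints at [1.133, 0.241, 0.005, 1.335, 0, 1.571], TCP at [0.212, 0.453, 0.231] pointing down, gripper open.
Joint ranges: [-2.72, 2.72], [-1.05, 1.87], [-1.09, 1.28], [-1.99, 2.15], [-1.42, 1.44], [-3.14, 3.14]. Speed limits (rad/s): [2.79, 2.79, 3.14, 3.14, 3.14, 3.14].

## Interface

Orientations are given as [roll, pitch, yaw] about the fixed x, y, z axes, in that order (R = Rz(yaw) Ry(pitch) Rx(roll)).
In Python, from rig import readout, imaging, ctrl gives the robot as it stands. The module is installed in compiled form; this text tells all that it offers.
- The arm moves only by the shell command python3 -m pendant 'ROWS' [FORCE]. ROWS is JSON, a list of rows, each an object with "turn": the turn, a rotation vector about the tool's x, y, z in rad, a list of three; "slide": the shift along the tool's x, y, z in m, a list of three; "jaw": the gripper command: -1 is shut, 1 is fully open, values between are in proportion. A call has 1 to 12 rows; each row shifts and turns the commanded pose from where the row before left it, along the tool's axes as they then stand; what a row does not reach is not made up. A row lasts 1/12 s, in which the tool goes at most 41.7 mm and 7.16 degrees, less where a joint would pass 70% of its speed; a pose out of reach is approached as far as the arm can. A call is refused whole if a number of a shift passes 0.0417 or a number of a turn 0.125, either way. A call with a gripper value outside its range is refused whole. The fingers move at their own pace and stop on an object; FORCE is the grip in N (left out, the last holds). Time passes only in rows, so rows that do not move let the fingers close. It gives the time, the measured TCP pose, the force, the opening and the grip force at its end, in the units of the state.
- readout.observe(): the state, without advancing time (a new reading comes with each control period).
- imaging.get_image(name): name is "side" or "top"; returns a dict with "color" (480x640x3 uint8, blue, green, red), "fx", "fy", "cx", "cy" (pixels), "dist_coeffs" ([k1, k2, p1, p2, k3] as OpenCV has them; the pictures are not rectified), "R" (3x3) and "t" (3): a world point X has camera coordinates R X + t. Camera axes: x right, y down, z forward; pixel columns grow to the right and rows downward; lengths in m; the calibration is good to about 2 mm. A picture is of the moment at which its call begins. There is no depth.
- ctrl.close_job(): hands the job in; it is judged then, once.
Trained networks look in a picture, given as the dict that the camera call returned (one of the last four; its "shot" number tells which), for a name from the list of things; names that differ only in an ending like _2 or _b are one class to them, and where a whole thing is asked for, a point or a joint stands for the part that bears it (a point fixed in the world has none). Each returns a list of dicts, best first, with "score" (0 to 1); they miss things now and then, are a little off and sometimes report something else, mostly with a low value. They report only what shows in the picture. A call takes as long as a camera call. They do not tell look-alikes from the thing itself.
- imaging.search_frame(picture, thing): "point" ([x, y, z] in m, in world coordinates, good to about 4 mm: the middle of the surface that is visible of it).
- imaging.silhouettes(picture, thing): "mask" (480x640 bool, what is visible of it).
- imaging.landmark_of(picture, thing): "point" ([x, y, z] in m, in world coordinates, good to about 4 mm: a listed point, or the origin of a listed thing).
The state is a dict: "t": time; "joints": joint angles; "qvel": joint speeds; "tau": joint torques, N m; "eef_pos": TCP position; "tcp_rot": TCP orientation; "ft_force": force on the tool from outside, world axes, zero at the start; "ft_torque": the same for the moment, N m; "width": finger opening in m; "grasp_force": force on a finger pad.
Only numpy, scipy, OpenCV 4.12 (cv2) and the standard library are available. Lean on these libraries where they do the work, as an engineer would, in place of code of your own. Each camera call takes 0.05 s, during which the arm holds its last target. There are 200 camera calls.

## Task

Make up this order on the wooden serving tray: unscrew the lid of the compote jar while the jar stands in its steel stand and lay the lid flat on the blue-rimmed saucer, stand the open jar upright on the tray, and put every brownie bar from the white board flat on the tray beside it, not stacked. Once the order is complete, ring the counter bell by pressing its plunger all the way down, and let it come back up. Leave the squeeze bottle, the shaker and the spatula where they are.

Things in the scene. Friction and masses are not known exactly. Their poses are not given: they have to be found in the camera images.
- jar: Square glass jar full of dark red compote, 0.4 kg: body 62 x 62 mm, flat sides, 84 mm high, then a round threaded neck 52 mm across up to the mouth, 110 mm above the underside; an orange sprung seal ring stands 3.5 mm out of the mouth once the lid is off. Origin: centre of the underside; z up; x, y square to the sides. Starts in the stand, lid on.
- jar_mouth (a point): Centre of the jar's mouth, 110 mm above the jar's underside.
- lid: Gold ribbed screw lid, 60 to 61 mm across, 26 mm high, 45 g. Origin: centre of its open lower edge; z through its closed top. Shut, its lower edge is 88 mm and its top 114 mm above the jar's underside, so there are 4 mm between lid and jar shoulder. It starts shut on the jar.
- lid_top (a point): Centre of the lid's closed top. The lid unscrews counter-clockwise seen from above, rising 2.4 mm per radian; after about 5.2 rad it has risen 12 mm and is free; before that it cannot be pulled off. The seal pushes it up with about 20 N at first, so the first twist is stiff (0.1 to 0.2 N m). The jar can turn about 3 degrees each way in its stand.
- stand: Steel jar stand fixed to the bench: a 120 x 120 x 6 mm base plate with a square pocket, 65.5 mm inside, walls 3 mm thick up to 30 mm above the bench, which keeps the jar from turning. Origin: centre of its underside on the bench; pocket floor 6 mm up; x and y square to the pocket.
- tray: Wooden serving tray fixed to the bench, 300 x 190 mm (x by y) with a rim 12 mm high and 4 mm thick; floor 4 mm above the bench. Origin: centre of its underside. Starts empty.
- board: White cutting board fixed to the bench, 280 x 200 x 10 mm (x by y by z). Origin: centre of its underside. The bars start on it.
- bar1: Brownie bar with cream drizzle, 75 x 42 x 25 mm (x by y by z), 80 g. Origin: centre of its underside. Two to four bars are present.
- bar2: Brownie bar with cream drizzle, 75 x 42 x 25 mm (x by y by z), 80 g. Origin: centre of its underside. Two to four bars are present.
- bar3: Brownie bar with cream drizzle, 75 x 42 x 25 mm (x by y by z), 80 g. Origin: centre of its underside. Two to four bars are present.
- bar4: Brownie bar with cream drizzle, 75 x 42 x 25 mm (x by y by z), 80 g. Origin: centre of its underside. Two to four bars are present.
- saucer: White flat saucer with a blue rim fixed to the bench, 134 mm across; flat top surface 5 mm above the bench, 120 mm across inside the low (9 mm) rim. Origin: centre of its underside.
- bell: Brass counter bell fixed to the bench: black base 86 mm across, dome 80 mm across up to 50 mm high, plunger on top. Origin: centre of its underside.
- bell_top (a point): Centre of the top of the bell's steel plunger button (20 mm across), 66 mm above the bench when up; the plunger moves straight down 6 mm.
- bell_plunger (a joint): How far the plunger is pressed: 0 up, 0.006 m fully down at its stop. A spring returns it: 2 N to start, 5 N at the stop.
- squeeze: Yellow squeeze bottle with red nozzle, 60 mm across, 180 mm high; bystander. Origin: centre of its underside.
- shaker: Metal sugar shaker, 68 mm across, 107 mm high; bystander. Origin: centre of its underside.
- spatula: Spatula with black handle lying on the bench, 180 mm long, 18 mm high; bystander. Origin: on the bench under it, where the handle meets the blade; x towards the blade.
Mind the look-alikes: they are no part of the job. What is shaped like the bell but green is not meant.

How it is judged:
By the outcome, as a careful person would: the job done as asked, in the order asked, and still so for the second after the job is handed in, with the robot touching nothing.
Of bar1, bar2, bar3, bar4 only 2 to 4 are there at a start; the rules pass over those that are not, and their reading is None.
At some moment in a run one of bar1, bar2, bar3, bar4 may be knocked a few centimetres aside while the robot is not near it.
It also fails if it takes over 210 s, if anything falls off the work surface, if the arm or the gripper's body presses on something with over 40 N, if the wrist force passes 120 N, or if a joint passes its speed limit or range.

## Working session

There is one attempt and no reset: what is moved stays moved. The work goes in short steps, Python scripts to look and compute and a shell command to move; the robot and the scene stay as the last step left them, time stands still between calls to the robot, and variables do not carry over. Pictures are saved under pics/ and viewed, at most 14 in all, crops included, and the job is handed in when it is done.

```bash
mkdir -p pics
cat > h.py <<'E'
import numpy as np, cv2
from rig import readout, imaging, ctrl
def snap(n,f=None):
    p=imaging.get_image(n)
    if f: cv2.imwrite('pics/'+f,p['color'])
    return p
def K(p): return np.array([[p['fx'],0,p['cx']],[0,p['fy'],p['cy']],[0,0,1.]])
def ray(p,uv):
    n=cv2.undistortPoints(np.array([[uv]],float),K(p),np.array(p['dist_coeffs'],float))[0,0]
    R=np.array(p['R']);t=np.array(p['t']);return -R.T@t, R.T@np.array([n[0],n[1],1])
def onz(p,uv,z):
    o,d=ray(p,uv);return o+d*(z-o[2])/d[2]
def tri(p1,u1,p2,u2):
    o1,d1=ray(p1,u1);o2,d2=ray(p2,u2)
    s=np.linalg.lstsq(np.c_[d1,-d2],o2-o1,rcond=None)[0]
    a=o1+s[0]*d1;b=o2+s[1]*d2;return (a+b)/2,np.linalg.norm(a-b)
def proj(p,X):
    return cv2.projectPoints(np.array([X],float),cv2.Rodrigues(np.array(p['R']))[0],np.array(p['t'],float),K(p),np.array(p['dist_coeffs'],float))[0][0,0]
E
python3 - <<'E'
from h import *
np.set_printoptions(precision=4,suppress=True)
s=readout.observe();print(s)
T=snap('top','t0.png');S=snap('side','s0.png')
for n in ['jar','lid_top','stand','tray','board','bar1','saucer','bell_top','squeeze','shaker','spatula']:
  for p,c in((T,'top'),(S,'side')):
    print(n,c,[(np.round(d['point'],3).tolist(),round(d['score'],2)) for d in imaging.landmark_of(p,n)][:5])
E
```

```text
{'t': 0.0, 'joints': array([ 1.133 ,  0.2414,  0.0037,  1.3352, -0.    ,  1.5708]), 'qvel': array([-0.0008, -0.0014, -0.0002, -0.0008, -0.0003,  0.0005]), 'tau': array([ -0.0016, -37.2317,  25.2409,   0.0169,  -0.    ,   0.    ]), 'eef_pos': array([0.2117, 0.4523, 0.2304]), 'tcp_rot': array([-3.1395,  0.    ,  2.7038]), 'ft_force': array([-1.0067,  0.0667,  0.7097]), 'ft_torque': array([-0.0161,  0.0013,  0.0153]), 'grasp_force': 0.0, 'width': 0.08560072404813321}
jar top [([0.465, -0.008, 0.011], 0.63)]
jar side [([0.468, -0.004, 0.005], 0.74)]
lid_top top [([0.464, -0.007, 0.123], 0.56)]
lid_top side [([0.465, -0.007, 0.122], 0.6)]
stand top [([0.464, -0.012, 0.001], 0.67)]
stand side [([0.466, -0.005, 0.002], 0.75)]
tray top [([0.541, -0.224, -0.002], 0.88), ([0.464, -0.005, 0.117], 0.49)]
tray side []
board top [([0.528, 0.216, -0.005], 0.59), ([0.466, -0.007, 0.008], 0.35)]
board side [([0.528, 0.216, 0.0], 0.85)]
bar1 top [([0.592, 0.171, 0.014], 0.74), ([0.481, 0.154, 0.009], 0.73), ([0.458, 0.249, 0.011], 0.67), ([0.659, -0.431, -0.005], 0.38), ([0.529, 0.215, -0.001], 0.31)]
[... 226 characters left out ...]
03], 0.58), ([0.484, 0.153, 0.009], 0.32), ([0.464, -0.006, 0.122], 0.17)]
saucer side [([0.446, 0.439, 0.002], 0.97)]
bell_top top [([0.447, -0.414, 0.069], 0.58), ([0.434, -0.546, 0.064], 0.49), ([0.301, -0.33, 0.062], 0.4)]
bell_top side [([0.303, -0.33, 0.068], 0.65), ([0.449, -0.417, 0.067], 0.51), ([0.437, -0.547, 0.067], 0.41)]
squeeze top [([0.73, 0.012, 0.001], 0.84), ([0.656, -0.431, -0.003], 0.51)]
squeeze side [([0.727, 0.007, -0.002], 0.86), ([0.543, -0.225, -0.004], 0.56)]
shaker top [([0.632, 0.425, -0.001], 0.94)]
shaker side [([0.631, 0.424, 0.003], 0.77)]
spatula top [([0.655, -0.431, -0.003], 0.6), ([0.577, 0.277, 0.009], 0.5)]
spatula side [([0.661, -0.43, -0.001], 0.58)]
```

View pics/t0.png

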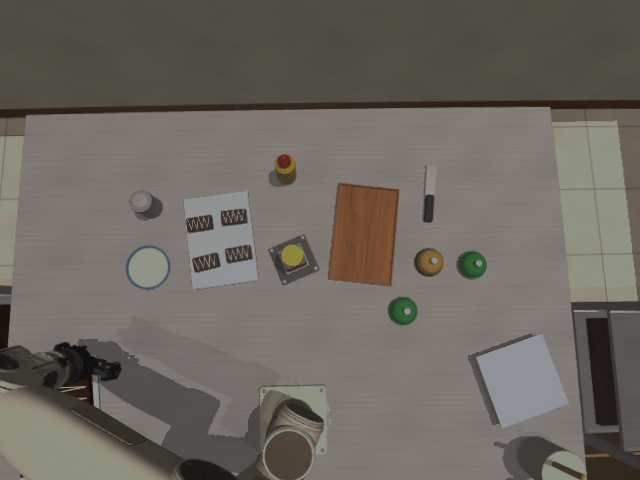

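View pics/s0.png

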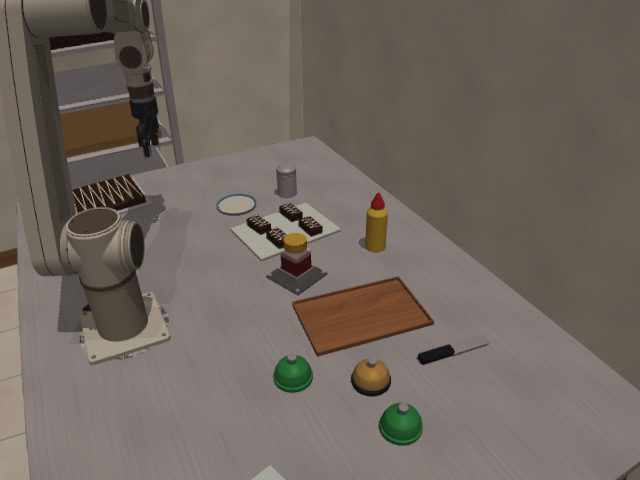

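Top view: brass bell at about (430,262), green look-alikes at (472,264) and (403,310). The jar in its stand is at (292,257), four bars are on the board around (220,240), the saucer is at (148,267) and the tray at (364,234). The side view agrees. Next I'll measure orientations from the masks.

```bash
cat > meas.py <<'E'
from h import *
np.set_printoptions(precision=4,suppress=True)
def masks(p,n,ms=0.3): return [d for d in imaging.silhouettes(p,n) if d['score']>ms]
def rect(p,m,z):
    c=max(cv2.findContours(m.astype(np.uint8),0,cv2.CHAIN_APPROX_NONE)[0],key=cv2.contourArea)[:,0]
    w=np.array([onz(p,u,z)[:2] for u in c.astype(float)],np.float32)
    (cx,cy),(a,b),an=cv2.minAreaRect(w*1000)
    if a<b: a,b,an=b,a,an+90
    return [round(cx),round(cy),round(a),round(b),round((an+90)%180-90,1)],w
E
python3 - <<'E'
from meas import *
T=snap('top');S=snap('side')
for n,z in [('stand',.006),('jar',.09),('lid',.12),('tray',.012),('board',.01),('bar1',.035),('saucer',.008),('bell',.03)]:
    for c,p in (('T',T),('S',S)):
        for d in masks(p,n): print(n,c,round(d['score'],2),rect(p,d['mask'],z)[0],int(d['mask'].sum()))
# triangulated heights from mask centroids of plunger/lid & bars via search_frame
for n in ['lid','bar1','tray']:
    for p in (T,S): print(n,[np.round(d['point'],3).tolist() for d in imaging.search_frame(p,n)][:5])
E
```

```text
stand T 0.9 [466, -8, 120, 120, 22.3] 990
stand S 0.67 [462, -14, 126, 123, 22.0] 895
stand S 0.39 [526, 126, 106, 69, 63.9] 436
jar T 0.65 [440, -17, 60, 24, -75.6] 109
jar T 0.5 [625, 415, 101, 66, 50.7] 662
jar S 0.84 [440, -67, 113, 75, 66.2] 603
jar S 0.58 [550, 69, 102, 59, -84.6] 362
lid T 0.92 [465, -8, 58, 55, -1.0] 363
lid T 0.47 [441, 391, 120, 120, 45.6] 1543
lid S 0.75 [457, -29, 95, 61, 62.2] 442
lid S 0.56 [701, -32, 311, 61, 54.9] 1143
tray T 0.6 [541, -224, 305, 193, -7.2] 6118
tray T 0.41 [579, 276, 80, 49, -81.5] 404
tray S 0.89 [536, -232, 306, 203, -7.0] 6790
board T 0.77 [530, 215, 282, 205, 7.3] 4495
board S 0.86 [583, 210, 210, 177, -83.5] 2060
board S 0.31 [522, 122, 105, 67, 64.0] 418
bar1 T 0.93 [593, 169, 78, 48, -83.7] 388
bar1 T 0.85 [458, 249, 83, 47, -72.5] 423
bar1 T 0.82 [483, 154, 78, 43, -78.5] 362
bar1 T 0.77 [576, 270, 78, 46, -81.5] 388
bar1 S 0.79 [451, 231, 101, 59, -76.2] 305
bar1 S 0.74 [587, 148, 97, 54, -85.0] 285
bar1 S 0.67 [468, 137, 107, 53, 67.7] 292
bar1 S 0.57 [567, 250, 103, 58, -83.1] 290
saucer T 0.64 [749, 13, 98, 63, 4.1] 538
saucer T 0.58 [449, 431, 133, 127, 1.4] 1520
saucer S 0.92 [449, 425, 149, 124, 68.7] 677
bell T 0.93 [448, -410, 80, 79, -47.4] 597
bell T 0.86 [435, -540, 87, 84, 86.1] 677
bell T 0.86 [305, -326, 81, 80, -1.4] 635
bell T 0.36 [449, 424, 129, 129, 45.6] 1570
bell S 0.87 [429, -559, 99, 83, 57.9] 1486
bell S 0.69 [439, -431, 97, 86, 85.9] 1161
lid [[0.462, -0.007, 0.12]]
lid [[0.462, -0.025, 0.125], [0.436, -0.437, 0.038]]
bar1 [[0.588, 0.165, 0.036], [0.457, 0.25, 0.036], [0.572, 0.272, 0.036], [0.44, -0.012, 0.086]]
bar1 [[0.454, 0.236, 0.033], [0.472, 0.152, 0.035], [0.59, 0.155, 0.034], [0.569, 0.262, 0.031]]
tray []
tray [[0.537, -0.231, -0.001]]
```

Run:
```python
from h import *
T=snap('top');S=snap('side')
a=cv2.resize(T['color'][180:320,180:400],None,fx=3.6,fy=3.6,interpolation=cv2.INTER_CUBIC)
cv2.imwrite('pics/t1.png',a)
a=cv2.resize(S['color'][195:355,220:440],None,fx=3.6,fy=3.6,interpolation=cv2.INTER_CUBIC)
cv2.imwrite('pics/s1.png',a)
```

```text
(no output)
```

View pics/t1.png

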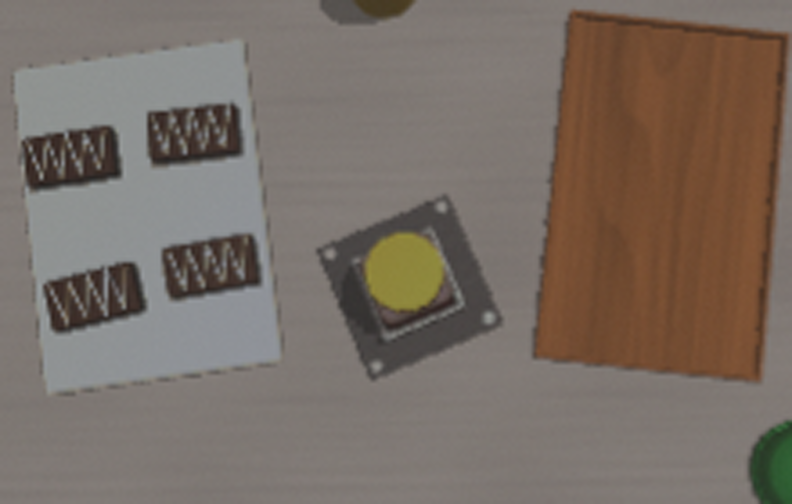

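View pics/s1.png

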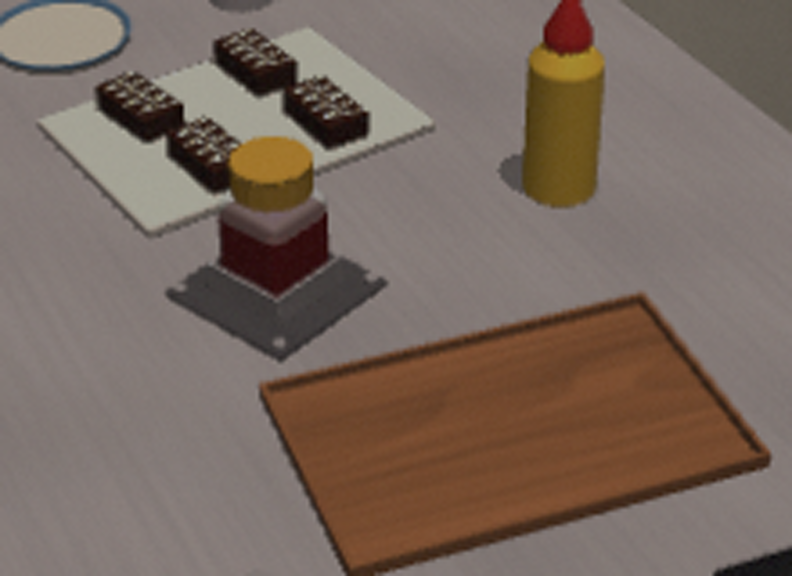

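The crops show the stand yawed about 22° with the lid centred at t1 (404,272) and s1 (271,158). They also show four bars, and the tray edges are clear. I'll triangulate heights from these pixels.

Run:
```python
from h import *
np.set_printoptions(precision=4,suppress=True)
T=snap('top');S=snap('side')
t=lambda u,v:(u/3.6+180-.4,v/3.6+180-.4); s=lambda u,v:(u/3.6+220-.4,v/3.6+195-.4)
for n,a,b in [('lid',t(404,272),s(271,158)),('saucer',(148,267.5),(236.7,204.5)),
 ('plunger',(433.5,261),(372.5,362)),('tray cornerNearL',t(537,357),s(264,386)),('tray farL',t(572,12),s(641,295)),('tray farR',t(785,36),s(768,457)),('tray nearR',t(762,381),s(350,573)),
 ('barA',t(95,295),s(143,93)),('barB',t(72,156),s(257,50)),('barC',t(195,133),s(328,97)),('barD',t(211,265),s(209,138)),
 ('stand1',t(319,250),s(209,266)),('stand2',t(447,195),s(386,282)),('stand3',t(373,380),s(166,293)),('stand4',t(501,324),s(281,358))]:
    print(n,*tri(T,a,S,b))
```

```text
lid [ 0.4663 -0.0074  0.1185] 6.257375452805646e-05
saucer [ 0.4514  0.4337 -0.0007] 0.0017312858163181528
plunger [ 0.4488 -0.4189  0.0573] 0.003164228835641724
tray cornerNearL [ 0.4061 -0.1135  0.0074] 0.002378365571113357
tray farL [ 0.7003 -0.151   0.008 ] 0.0011735728854794464
tray farR [ 0.6777 -0.3354  0.0042] 0.001120037490469004
tray nearR [ 0.3806 -0.3005  0.0062] 0.0009533752866611916
barA [0.4624 0.2496 0.034 ] 0.001413542530234432
barB [0.5787 0.2707 0.0333] 0.0006918316830082298
barC [0.5964 0.1676 0.0361] 0.0022869473771515826
barD [0.4837 0.1543 0.0372] 0.0011573262040572706
stand1 [ 0.477   0.0799 -0.0345] 0.05604061619916637
stand2 [ 0.5437 -0.0402  0.001 ] 0.0014300330541176726
stand3 [0.3892 0.0242 0.0014] 0.0004036865844840439
stand4 [ 0.434  -0.084   0.0005] 0.0005927705124645582
```

```bash
cat > plan.py <<'E'
import sys;from h import *
from scipy.spatial.transform import Rotation as Ro
np.set_printoptions(precision=4,suppress=True)
s=readout.observe();R=Ro.from_euler('xyz',s['tcp_rot'])
print('t',round(s['t'],1),'pos',s['eef_pos'],'rot',s['tcp_rot'],'j',s['joints'],'F',s['ft_force'],'w',round(s['width'],4))
# args: x y z [yaw] per target; the first turn to yaw, then slide
def go(x,y,z,yaw=None):
    global R
    yaw0=R.as_euler('xyz')[2]; tw=0
    Rt=Ro.from_euler('xyz',[np.pi,0,yaw0 if yaw is None else yaw])
    rv=(R.inv()*Rt).as_rotvec()
    d=Rt.inv().apply(np.array([x,y,z])-s['eef_pos'])
    print('turn',rv,'then slide',d,'rows>=',int(np.ceil(np.abs(d).max()/.04)))
for a in sys.argv[1:]: go(*map(float,a.split(',')))
E
python3 plan.py 0.466,-0.008,0.23
```

```text
t 2.6 pos [0.212  0.4528 0.2313] rot [-3.1415  0.      2.7038] j [ 1.133   0.2406  0.005   1.3352 -0.      1.5708] F [ 0.2839  0.1288 -0.3894] w 0.0853
turn [-0.  0. -0.] then slide [-0.4254 -0.3097  0.0013] rows>= 11
```

```bash
R='{"turn":[0,0,0]}'; python3 -m pendant '[{"turn":[0,0,0],"slide":[-0.0327,-0.0238,0],"jaw":1},{"turn":[0,0,0],"slide":[-0.0327,-0.0238,0],"jaw":1},{"turn":[0,0,0],"slide":[-0.0327,-0.0238,0],"jaw":1},{"turn":[0,0,0],"slide":[-0.0327,-0.0238,0],"jaw":1},{"turn":[0,0,0],"slide":[-0.0327,-0.0238,0],"jaw":1},{"turn":[0,0,0],"slide":[-0.0327,-0.0238,0],"jaw":1},{"turn":[0,0,0],"slide":[-0.0327,-0.0238,0],"jaw":1},{"turn":[0,0,0],"slide":[-0.0327,-0.0238,0],"jaw":1},{"turn":[0,0,0],"slide":[-0.0327,-0.0238,0],"jaw":1},{"turn":[0,0,0],"slide":[-0.0327,-0.0238,0],"jaw":1},{"turn":[0,0,0],"slide":[-0.0327,-0.0238,0],"jaw":1},{"turn":[0,0,0],"slide":[-0.0327,-0.0238,0],"jaw":1}]' 40
python3 -m pendant '[{"turn":[0,0,0.12],"slide":[0,0,0],"jaw":1},{"turn":[0,0,0.12],"slide":[0,0,0],"jaw":1},{"turn":[0,0,0.12],"slide":[0,0,0],"jaw":1},{"turn":[0,0,0.12],"slide":[0,0,0],"jaw":1},{"turn":[0,0,0.12],"slide":[0,0,0],"jaw":1},{"turn":[0,0,0.12],"slide":[0,0,0],"jaw":1},{"turn":[0,0,0.12],"slide":[0,0,0],"jaw":1},{"turn":[0,0,0.12],"slide":[0,0,0],"jaw":1},{"turn":[0,0,0.12],"slide":[0,0,0],"jaw":1},{"turn":[0,0,0.12],"slide":[0,0,0],"jaw":1},{"turn":[0,0,0.12],"slide":[0,0,0],"jaw":1},{"turn":[0,0,0.12],"slide":[0,0,0],"jaw":1}]'
python3 plan.py 0.466,-0.008,0.15,-2.8
```

```text
t: 3.6
eef_pos: [0.4469, 0.0258, 0.2316]
tcp_rot: [3.141, 0.001, 2.703]
ft_force: [1.1, 1.8, 0.2]
width: 0.0851
grasp_force: 0.0
t: 4.6
eef_pos: [0.4463, 0.0278, 0.2314]
tcp_rot: [3.141, -0.0, 1.258]
ft_force: [-0.8, 0.3, -0.3]
width: 0.0853
grasp_force: 0.0
t 4.6 pos [0.4463 0.0278 0.2314] rot [ 3.1415 -0.0001  1.2578] j [ 0.0622  0.136  -0.1248  1.3099  0.      1.946 ] F [-0.7656  0.2997 -0.3353] w 0.0853
turn [ 0.0001  0.0001 -2.2254] then slide [-0.0066 -0.0403  0.0814] rows>= 3
```

```bash
python3 -m pendant '[{"turn":[0,0,0.12],"slide":[0,0,0],"jaw":1},{"turn":[0,0,0.12],"slide":[0,0,0],"jaw":1},{"turn":[0,0,0.12],"slide":[0,0,0],"jaw":1},{"turn":[0,0,0.12],"slide":[0,0,0],"jaw":1},{"turn":[0,0,0.12],"slide":[0,0,0],"jaw":1},{"turn":[0,0,0.12],"slide":[0,0,0],"jaw":1},{"turn":[0,0,0.12],"slide":[0,0,0],"jaw":1},{"turn":[0,0,0.12],"slide":[0,0,0],"jaw":1},{"turn":[0,0,0],"slide":[0,0,0],"jaw":1}]'
python3 plan.py 0.466,-0.008,0.145
```

```text
t: 5.35
eef_pos: [0.4463, 0.0278, 0.2314]
tcp_rot: [3.142, -0.0, 0.302]
ft_force: [0.1, 0.2, -0.5]
width: 0.0855
grasp_force: 0.0
t 5.3 pos [0.4463 0.0278 0.2314] rot [ 3.1416 -0.0001  0.3019] j [ 0.0623  0.136  -0.1248  1.3099  0.      2.902 ] F [ 0.0804  0.1559 -0.4597] w 0.0855
turn [ 0.     -0.0001 -0.    ] then slide [0.0082 0.0401 0.0864] rows>= 3
```

```bash
python3 -m pendant '[{"turn":[0,0,0],"slide":[0.0041,0.02,0.01],"jaw":1},{"turn":[0,0,0],"slide":[0.0041,0.02,0.01],"jaw":1},{"turn":[0,0,0],"slide":[0,0,0.03],"jaw":1},{"turn":[0,0,0],"slide":[0,0,0.03],"jaw":1},{"turn":[0,0,0],"slide":[0,0,0.0],"jaw":1}]'
python3 plan.py 0.466,-0.008,0.092
python3 - <<'E'
from h import *
T=snap('top');S=snap('side')
a=cv2.resize(T['color'][210:300,240:340],None,fx=4,fy=4,interpolation=cv2.INTER_CUBIC)
b=cv2.resize(S['color'][200:290,245:345],None,fx=4,fy=4,interpolation=cv2.INTER_CUBIC)
cv2.imwrite('pics/a2.png',np.hstack([a,b]))
E
```

```text
t: 5.77
eef_pos: [0.4619, -0.0082, 0.1462]
tcp_rot: [-3.138, 0.01, 0.306]
ft_force: [-2.3, 0.7, -0.3]
width: 0.0857
grasp_force: 0.0
t 5.8 pos [ 0.4619 -0.0082  0.1462] rot [-3.1382  0.01    0.306 ] j [-0.0177  0.2321 -0.2367  1.1126  0.      2.818 ] F [-2.2528  0.6699 -0.3101] w 0.0857
turn [-0.0034  0.01   -0.    ] then slide [0.004  0.0011 0.0542] rows>= 2
```

View pics/a2.png

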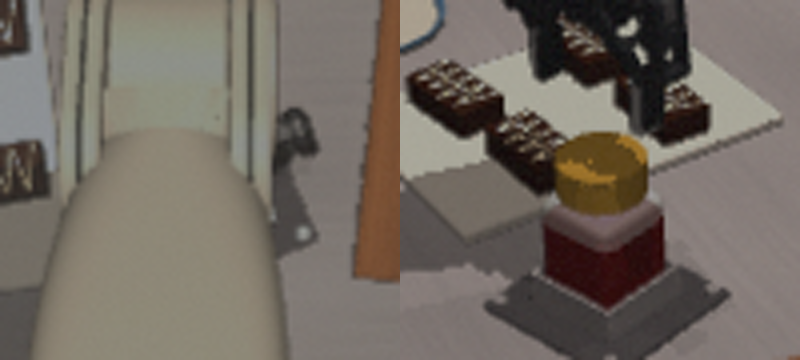

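The gripper is above the lid with the lid top centred between the fingertips at about (602,150), off by no more than 5 mm. I'll go down and close gently, watching the lateral force.

```bash
python3 -m pendant '[{"turn":[0,0,0],"slide":[0.001,0,0.02],"jaw":1},{"turn":[0,0,0],"slide":[0,0,0.02],"jaw":1},{"turn":[0,0,0],"slide":[0,0,0.014],"jaw":1},{"turn":[0,0,0],"slide":[0,0,0],"jaw":1},{"turn":[0,0,0],"slide":[0,0,0],"jaw":1}]' 
python3 plan.py 0.466,-0.008,0.092
python3 -m pendant '[{"turn":[0,0,0],"slide":[0,0,0],"jaw":0.45},{"turn":[0,0,0],"slide":[0,0,0],"jaw":0.3},{"turn":[0,0,0],"slide":[0,0,0],"jaw":0.3},{"turn":[0,0,0],"slide":[0,0,0],"jaw":0.3},{"turn":[0,0,0],"slide":[0,0,0],"jaw":0.3},{"turn":[0,0,0],"slide":[0,0,0],"jaw":0.3}]' 20; python3 plan.py
```

```text
t: 6.28
eef_pos: [0.468, -0.0074, 0.0988]
tcp_rot: [3.141, -0.002, 0.305]
ft_force: [-1.0, -1.3, 0.4]
width: 0.0852
grasp_force: 0.0
t 6.3 pos [ 0.468  -0.0074  0.0988] rot [ 3.1411 -0.0016  0.305 ] j [-0.0158  0.2824 -0.3066  0.9802 -0.      2.8207] F [-1.0362 -1.2598  0.3881] w 0.0852
turn [ 0.0005 -0.0016 -0.    ] then slide [-0.0021 -0.      0.0068] rows>= 1
t: 6.78
eef_pos: [0.4685, -0.0071, 0.0991]
tcp_rot: [3.141, -0.004, 0.304]
ft_force: [-1.4, 2.3, 6.2]
width: 0.0601
grasp_force: 21.1
t 6.8 pos [ 0.4685 -0.0071  0.0991] rot [ 3.1413 -0.0038  0.3043] j [-0.0159  0.2815 -0.307   0.9786  0.001   2.8214] F [-1.3633  2.284   6.2309] w 0.0601
```

```bash
python3 -m pendant '[{"turn":[0,0,0],"slide":[0,0,0],"jaw":1},{"turn":[0,0,0],"slide":[0,0,0],"jaw":1},{"turn":[0,0.002,0],"slide":[-0.002,0,0.005],"jaw":1},{"turn":[0,0,0],"slide":[0,0,0],"jaw":1},{"turn":[0,0,0],"slide":[0,0,0],"jaw":0.3},{"turn":[0,0,0],"slide":[0,0,0],"jaw":0},{"turn":[0,0,0],"slide":[0,0,0],"jaw":0},{"turn":[0,0,0],"slide":[0,0,0],"jaw":0},{"turn":[0,0,0],"slide":[0,0,0],"jaw":0},{"turn":[0,0,0],"slide":[0,0,0],"jaw":0}]' 50; python3 plan.py
```

```text
t: 7.62
eef_pos: [0.4649, -0.008, 0.0924]
tcp_rot: [-3.141, -0.002, 0.304]
ft_force: [-2.2, 2.4, 2.2]
width: 0.0593
grasp_force: 53.5
t 7.6 pos [ 0.4649 -0.008   0.0924] rot [-3.1411 -0.0017  0.3039] j [-0.0179  0.2845 -0.3232  0.9617  0.001   2.8198] F [-2.1661  2.4313  2.2193] w 0.0593
```

```bash
python3 -m pendant '[{"turn":[0,0,-0.06],"slide":[0,0,-0.00014],"jaw":-0.2},{"turn":[0,0,-0.06],"slide":[0,0,-0.00014],"jaw":-0.2},{"turn":[0,0,-0.1],"slide":[0,0,-0.00024],"jaw":-0.2},{"turn":[0,0,-0.1],"slide":[0,0,-0.00024],"jaw":-0.2},{"turn":[0,0,-0.1],"slide":[0,0,-0.00024],"jaw":-0.2},{"turn":[0,0,-0.1],"slide":[0,0,-0.00024],"jaw":-0.2},{"turn":[0,0,-0.1],"slide":[0,0,-0.00024],"jaw":-0.2},{"turn":[0,0,-0.1],"slide":[0,0,-0.00024],"jaw":-0.2},{"turn":[0,0,-0.1],"slide":[0,0,-0.00024],"jaw":-0.2},{"turn":[0,0,-0.1],"slide":[0,0,-0.00024],"jaw":-0.2},{"turn":[0,0,-0.1],"slide":[0,0,-0.00024],"jaw":-0.2},{"turn":[0,0,-0.1],"slide":[0,0,-0.00024],"jaw":-0.2}]' 60; python3 -c "
from h import *
print(readout.observe()['ft_torque'])"
```

```text
t: 8.62
eef_pos: [0.4648, -0.0084, 0.0944]
tcp_rot: [3.14, -0.0, 1.428]
ft_force: [0.2, 0.5, -2.0]
width: 0.0592
grasp_force: 65.1
[ 0.01127078 -0.01713964 -0.01527781]
```

```bash
python3 -m pendant '[{"turn":[0,0,-0.12],"slide":[0,0,-0.00029],"jaw":-0.2},{"turn":[0,0,-0.12],"slide":[0,0,-0.00029],"jaw":-0.2},{"turn":[0,0,-0.12],"slide":[0,0,-0.00029],"jaw":-0.2},{"turn":[0,0,-0.12],"slide":[0,0,-0.00029],"jaw":-0.2},{"turn":[0,0,-0.12],"slide":[0,0,-0.00029],"jaw":-0.2},{"turn":[0,0,-0.12],"slide":[0,0,-0.00029],"jaw":-0.2},{"turn":[0,0,-0.12],"slide":[0,0,-0.00029],"jaw":-0.2},{"turn":[0,0,-0.12],"slide":[0,0,-0.00029],"jaw":-0.2},{"turn":[0,0,-0.12],"slide":[0,0,-0.00029],"jaw":-0.2},{"turn":[0,0,-0.12],"slide":[0,0,-0.00029],"jaw":-0.2},{"turn":[0,0,-0.12],"slide":[0,0,-0.00029],"jaw":-0.2},{"turn":[0,0,-0.12],"slide":[0,0,-0.00029],"jaw":-0.2}]'
python3 -m pendant '[{"turn":[0,0,-0.12],"slide":[0,0,-0.00029],"jaw":-0.2},{"turn":[0,0,-0.12],"slide":[0,0,-0.00029],"jaw":-0.2},{"turn":[0,0,-0.12],"slide":[0,0,-0.00029],"jaw":-0.2},{"turn":[0,0,-0.12],"slide":[0,0,-0.00029],"jaw":-0.2},{"turn":[0,0,-0.12],"slide":[0,0,-0.00029],"jaw":-0.2},{"turn":[0,0,-0.12],"slide":[0,0,-0.00029],"jaw":-0.2},{"turn":[0,0,-0.12],"slide":[0,0,-0.00029],"jaw":-0.2},{"turn":[0,0,-0.12],"slide":[0,0,-0.00029],"jaw":-0.2},{"turn":[0,0,-0.12],"slide":[0,0,-0.00029],"jaw":-0.2},{"turn":[0,0,-0.12],"slide":[0,0,-0.00029],"jaw":-0.2},{"turn":[0,0,-0.12],"slide":[0,0,-0.00029],"jaw":-0.2},{"turn":[0,0,-0.12],"slide":[0,0,-0.00029],"jaw":-0.2}]'
python3 -m pendant '[{"turn":[0,0,-0.12],"slide":[0,0,-0.00029],"jaw":-0.2},{"turn":[0,0,-0.12],"slide":[0,0,-0.00029],"jaw":-0.2},{"turn":[0,0,-0.12],"slide":[0,0,-0.00029],"jaw":-0.2},{"turn":[0,0,-0.12],"slide":[0,0,-0.00029],"jaw":-0.2},{"turn":[0,0,-0.12],"slide":[0,0,-0.00029],"jaw":-0.2},{"turn":[0,0,-0.12],"slide":[0,0,-0.00029],"jaw":-0.2},{"turn":[0,0,-0.12],"slide":[0,0,-0.00029],"jaw":-0.2},{"turn":[0,0,-0.12],"slide":[0,0,-0.00029],"jaw":-0.2},{"turn":[0,0,-0.12],"slide":[0,0,-0.00029],"jaw":-0.2},{"turn":[0,0,-0.12],"slide":[0,0,-0.00029],"jaw":-0.2},{"turn":[0,0,-0.12],"slide":[0,0,-0.00029],"jaw":-0.2},{"turn":[0,0,-0.1],"slide":[0,0,-0.00029],"jaw":-0.2}]'
python3 plan.py
```

```text
t: 9.62
eef_pos: [0.4655, -0.0087, 0.098]
tcp_rot: [3.142, 0.002, 2.869]
ft_force: [2.0, 0.2, -2.7]
width: 0.0592
grasp_force: 65.2
t: 10.62
eef_pos: [0.4653, -0.0085, 0.1014]
tcp_rot: [-3.14, 0.001, -1.974]
ft_force: [0.3, 0.0, -2.9]
width: 0.0589
grasp_force: 65.4
t: 11.62
eef_pos: [0.4653, -0.0085, 0.1052]
tcp_rot: [-3.141, -0.002, -0.554]
ft_force: [0.8, -0.2, -0.1]
width: 0.0589
grasp_force: 65.9
t 11.6 pos [ 0.4653 -0.0085  0.1052] rot [-3.1405 -0.0018 -0.554 ] j [-0.0182  0.2702 -0.3045  0.994  -0.     -2.6058] F [ 0.8176 -0.2137 -0.0822] w 0.0589
```

```bash
python3 -m pendant '[{"turn":[0,0,-0.1],"slide":[0,0,-0.0003],"jaw":-0.2},{"turn":[0,0,-0.1],"slide":[0,0,-0.0003],"jaw":-0.2},{"turn":[0,0,-0.1],"slide":[0,0,-0.0003],"jaw":-0.2},{"turn":[0,0,0],"slide":[0,0,-0.002],"jaw":-0.2},{"turn":[0,0,0],"slide":[0,0,-0.003],"jaw":-0.2},{"turn":[0,0,0],"slide":[0,0,0],"jaw":-0.2}]'
python3 plan.py
```

```text
t: 12.12
eef_pos: [0.4657, -0.0083, 0.1119]
tcp_rot: [-3.14, -0.003, -0.262]
ft_force: [0.0, 0.2, -0.4]
width: 0.059
grasp_force: 65.9
t 12.1 pos [ 0.4657 -0.0083  0.1119] rot [-3.1405 -0.003  -0.2615] j [-0.0181  0.2627 -0.2948  1.0102  0.0003 -2.8982] F [ 0.0123  0.1522 -0.387 ] w 0.059
```

```bash
python3 -m pendant '[{"turn":[0,0,0],"slide":[0,0,-0.02],"jaw":-0.2},{"turn":[0,0,0],"slide":[0,0,-0.02],"jaw":-0.2},{"turn":[0,0,0],"slide":[0,0,-0.02],"jaw":-0.2},{"turn":[0,0,0],"slide":[0,0,0],"jaw":-0.2}]'
python3 plan.py 0.4505,0.432,0.17
```

```text
t: 12.45
eef_pos: [0.4677, -0.0084, 0.1753]
tcp_rot: [-3.139, -0.009, -0.261]
ft_force: [0.2, 0.1, -0.3]
width: 0.0594
grasp_force: 65.9
t 12.4 pos [ 0.4677 -0.0084  0.1753] rot [-3.1389 -0.0092 -0.2611] j [-0.0182  0.2036 -0.1925  1.1651  0.0004 -2.8987] F [ 0.1647  0.1473 -0.2714] w 0.0594
turn [-0.0027 -0.0092  0.    ] then slide [-0.1303 -0.421   0.0053] rows>= 11
```

```bash
python3 -m pendant '[{"turn":[0,0,0],"slide":[-0.006,-0.02,0],"jaw":-0.2},{"turn":[0,0,0],"slide":[-0.0113,-0.0365,0],"jaw":-0.2},{"turn":[0,0,0],"slide":[-0.0113,-0.0365,0],"jaw":-0.2},{"turn":[0,0,0],"slide":[-0.0113,-0.0365,0],"jaw":-0.2},{"turn":[0,0,0],"slide":[-0.0113,-0.0365,0],"jaw":-0.2},{"turn":[0,0,0],"slide":[-0.0113,-0.0365,0],"jaw":-0.2},{"turn":[0,0,0],"slide":[-0.0113,-0.0365,0],"jaw":-0.2},{"turn":[0,0,0],"slide":[-0.0113,-0.0365,0],"jaw":-0.2},{"turn":[0,0,0],"slide":[-0.0113,-0.0365,0],"jaw":-0.2},{"turn":[0,0,0],"slide":[-0.0113,-0.0365,0],"jaw":-0.2},{"turn":[0,0,0],"slide":[-0.0113,-0.0365,0],"jaw":-0.2},{"turn":[0,0,0],"slide":[-0.0113,-0.0365,0],"jaw":-0.2}]'
python3 -m pendant '[{"turn":[0,0,0],"slide":[0,0,0],"jaw":-0.2},{"turn":[0,0,0],"slide":[0,0,0],"jaw":-0.2}]' >/dev/null
python3 plan.py 0.4505,0.432,0.01
python3 - <<'E'
from h import *
T=snap('top');S=snap('side')
a=cv2.resize(T['color'][210:310,100:200],None,fx=4,fy=4,interpolation=cv2.INTER_CUBIC)
b=cv2.resize(S['color'][140:240,195:295],None,fx=4,fy=4,interpolation=cv2.INTER_CUBIC)
cv2.imwrite('pics/a3.png',np.hstack([a,b]))
E
```

```text
t: 13.45
eef_pos: [0.4466, 0.4343, 0.1707]
tcp_rot: [-3.141, -0.002, -0.261]
ft_force: [0.9, 0.2, -0.3]
width: 0.0588
grasp_force: 65.9
t 13.6 pos [0.4462 0.4344 0.1697] rot [ 3.141 -0.001 -0.257] j [ 0.7725  0.5151  0.2486  1.3042 -0.0011 -2.1121] F [ 0.4218 -1.0945 -1.027 ] w 0.0592
turn [ 0.0006 -0.001  -0.    ] then slide [0.0048 0.0012 0.1597] rows>= 4
```

View pics/a3.png

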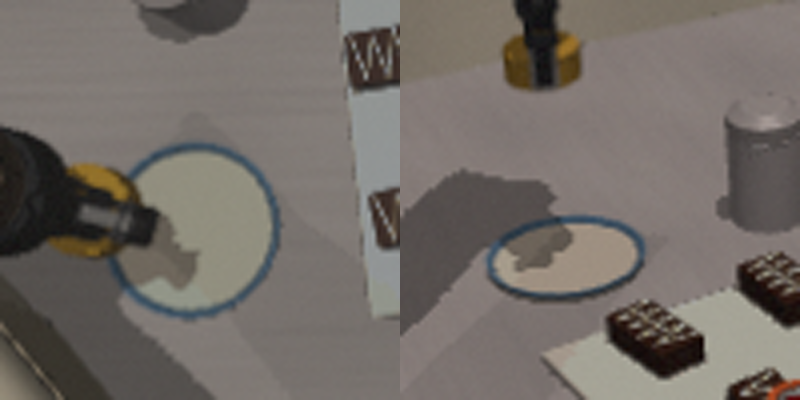

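The lid is held level above the saucer, which is centred at (195,230) in the top crop. Now down to just above the surface.

```bash
python3 -m pendant '[{"turn":[0,0,0],"slide":[0.0048,0.001,0.03],"jaw":-0.2},{"turn":[0,0,0],"slide":[0,0,0.038],"jaw":-0.2},{"turn":[0,0,0],"slide":[0,0,0.038],"jaw":-0.2},{"turn":[0,0,0],"slide":[0,0,0.03],"jaw":-0.2},{"turn":[0,0,0],"slide":[0,0,0.012],"jaw":-0.2},{"turn":[0,0,0],"slide":[0,0,0],"jaw":-0.2},{"turn":[0,0,0],"slide":[0,0,0],"jaw":-0.2}]'
python3 plan.py 0.4505,0.432,0.004
```

```text
t: 14.3
eef_pos: [0.4524, 0.4297, 0.0242]
tcp_rot: [-3.141, -0.002, -0.261]
ft_force: [0.2, -0.1, 1.0]
width: 0.059
grasp_force: 65.9
t 14.3 pos [0.4524 0.4297 0.0242] rot [-3.1406 -0.0017 -0.261 ] j [ 0.7601  0.634   0.0503  0.9855 -0.001  -2.1204] F [ 0.1943 -0.0987  0.9772] w 0.059
turn [-0.001  -0.0017  0.    ] then slide [-0.0024 -0.0018  0.0202] rows>= 1
```

```bash
python3 -m pendant '[{"turn":[0,0,0],"slide":[0,0,0.007],"jaw":-0.2},{"turn":[0,0,0],"slide":[0,0,0.006],"jaw":-0.2},{"turn":[0,0,0],"slide":[0,0,0.003],"jaw":-0.2},{"turn":[0,0,0],"slide":[0,0,0],"jaw":-0.2},{"turn":[0,0,0],"slide":[0,0,0],"jaw":-0.2}]'
python3 -m pendant '[{"turn":[0,0,0],"slide":[0,0,0.0015],"jaw":-0.2},{"turn":[0,0,0],"slide":[0,0,0.001],"jaw":-0.2},{"turn":[0,0,0],"slide":[0,0,0],"jaw":-0.2}]'
python3 -m pendant '[{"turn":[0,0,0],"slide":[0,0,0.001],"jaw":-0.2},{"turn":[0,0,0],"slide":[0,0,0.001],"jaw":-0.2},{"turn":[0,0,0],"slide":[0,0,0],"jaw":-0.2}]'
```

```text
t: 14.72
eef_pos: [0.4519, 0.4306, 0.0079]
tcp_rot: [-3.14, -0.002, -0.259]
ft_force: [-0.2, 0.6, -0.0]
width: 0.0591
grasp_force: 65.9
t: 14.97
eef_pos: [0.4518, 0.4305, 0.005]
tcp_rot: [-3.141, -0.002, -0.259]
ft_force: [-1.3, -1.3, -1.2]
width: 0.0589
grasp_force: 65.9
t: 15.22
eef_pos: [0.4518, 0.4305, 0.0029]
tcp_rot: [-3.141, -0.002, -0.259]
ft_force: [-0.1, -0.4, -0.8]
width: 0.0592
grasp_force: 66.0
```

```bash
for i in 1; do python3 -m pendant '[{"turn":[0,0,0],"slide":[0,0,0.001],"jaw":-0.2},{"turn":[0,0,0],"slide":[0,0,0],"jaw":-0.2}]'
python3 -m pendant '[{"turn":[0,0,0],"slide":[0,0,0.001],"jaw":-0.2},{"turn":[0,0,0],"slide":[0,0,0],"jaw":-0.2}]';done;  python3 - <<'E'
from h import *
T=snap('top');S=snap('side')
b=cv2.resize(S['color'][170:230,205:275],None,fx=8,fy=8,interpolation=cv2.INTER_CUBIC)
cv2.imwrite('pics/a4.png',b)
E
```

```text
t: 15.38
eef_pos: [0.4519, 0.4305, 0.0028]
tcp_rot: [-3.14, -0.002, -0.259]
ft_force: [-1.6, -1.2, 3.1]
width: 0.0586
grasp_force: 66.2
t: 15.55
eef_pos: [0.4519, 0.4305, 0.0028]
tcp_rot: [-3.14, -0.002, -0.259]
ft_force: [-3.1, -2.4, 9.3]
width: 0.0591
grasp_force: 66.8
```

View pics/a4.png

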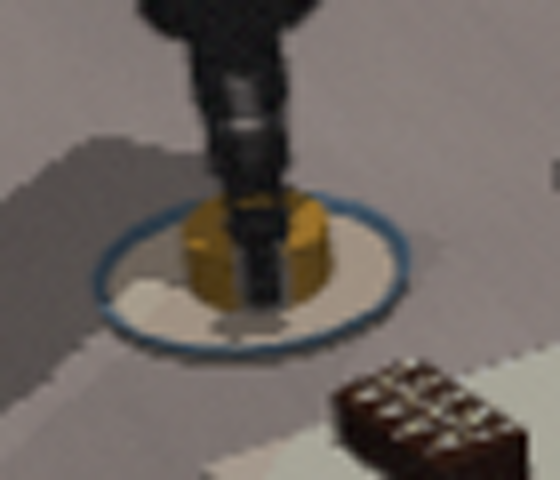

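The lid sits centred on the saucer and the contact force shows it is down. Release and raise.

```bash
python3 -m pendant '[{"turn":[0,0,0],"slide":[0,0,-0.001],"jaw":1},{"turn":[0,0,0],"slide":[0,0,0],"jaw":1},{"turn":[0,0,0],"slide":[0,0,0],"jaw":1},{"turn":[0,0,0],"slide":[0,0,0],"jaw":1},{"turn":[0,0,0],"slide":[0,0,-0.015],"jaw":1},{"turn":[0,0,0],"slide":[0,0,-0.03],"jaw":1},{"turn":[0,0,0],"slide":[0,0,-0.04],"jaw":1},{"turn":[0,0,0],"slide":[0,0,-0.04],"jaw":1},{"turn":[0,0,0],"slide":[0,0,-0.04],"jaw":1},{"turn":[0,0,0],"slide":[0,0,-0.01],"jaw":1},{"turn":[0,0,0],"slide":[0,0,0],"jaw":1}]'
python3 plan.py 0.4655,-0.008,0.19
```

```text
t: 16.57
eef_pos: [0.4537, 0.4324, 0.1823]
tcp_rot: [-3.132, -0.007, -0.259]
ft_force: [0.5, -0.1, 0.1]
width: 0.0856
grasp_force: 0.0
t 16.6 pos [0.4537 0.4324 0.1823] rot [-3.1321 -0.0068 -0.2594] j [ 0.7618  0.5077  0.2693  1.3207 -0.0009 -2.1204] F [ 0.459  -0.0503  0.1047] w 0.0856
turn [-0.0095 -0.0068  0.    ] then slide [ 0.1244  0.4227 -0.0077] rows>= 11
```

```bash
python3 -m pendant '[{"turn":[0,0,0],"slide":[0.006,0.02,0],"jaw":1},{"turn":[0,0,0],"slide":[0.0107,0.0365,0],"jaw":1},{"turn":[0,0,0],"slide":[0.0107,0.0365,0],"jaw":1},{"turn":[0,0,0],"slide":[0.0107,0.0365,0],"jaw":1},{"turn":[0,0,0],"slide":[0.0107,0.0365,0],"jaw":1},{"turn":[0,0,0],"slide":[0.0107,0.0365,0],"jaw":1},{"turn":[0,0,0],"slide":[0.0107,0.0365,0],"jaw":1},{"turn":[0,0,0],"slide":[0.0107,0.0365,0],"jaw":1},{"turn":[0,0,0],"slide":[0.0107,0.0365,0],"jaw":1},{"turn":[0,0,0],"slide":[0.0107,0.0365,0],"jaw":1},{"turn":[0,0,0],"slide":[0.0107,0.0365,0],"jaw":1},{"turn":[0,0,0],"slide":[0.0107,0.0365,0],"jaw":1}]'
python3 -m pendant '[{"turn":[0,0,0.114],"slide":[0,0,0],"jaw":1},{"turn":[0,0,0.114],"slide":[0,0,0],"jaw":1},{"turn":[0,0,0.114],"slide":[0,0,0],"jaw":1},{"turn":[0,0,0.114],"slide":[0,0,0],"jaw":1},{"turn":[0,0,0.114],"slide":[0,0,0],"jaw":1},{"turn":[0,0,0.114],"slide":[0,0,0],"jaw":1},{"turn":[0,0,0.114],"slide":[0,0,0],"jaw":1},{"turn":[0,0,0.114],"slide":[0,0,0],"jaw":1},{"turn":[0,0,0],"slide":[0,0,0],"jaw":1}]'
python3 plan.py 0.4655,-0.008,0.13
```

```text
t: 17.57
eef_pos: [0.4615, -0.0105, 0.1751]
tcp_rot: [-3.141, 0.001, -0.259]
ft_force: [0.9, 0.1, 0.5]
width: 0.0853
grasp_force: 0.0
t: 18.32
eef_pos: [0.4619, -0.0087, 0.175]
tcp_rot: [3.141, 0.001, -1.173]
ft_force: [-0.4, 0.7, -0.2]
width: 0.0851
grasp_force: 0.0
t 18.3 pos [ 0.4619 -0.0087  0.175 ] rot [ 3.1406  0.0011 -1.1732] j [-0.0193  0.2011 -0.1964  1.1747  0.0006 -1.9877] F [-0.3564  0.6943 -0.1619] w 0.0851
turn [0.001  0.0011 0.    ] then slide [ 0.0007 -0.0036  0.045 ] rows>= 2
```

```bash
python3 -m pendant '[{"turn":[0,0,0],"slide":[0.0007,-0.0036,0.02],"jaw":1},{"turn":[0,0,0],"slide":[0,0,0.03],"jaw":1},{"turn":[0,0,0],"slide":[0,0,0.03],"jaw":1},{"turn":[0,0,0],"slide":[0,0,0.02],"jaw":1},{"turn":[0,0,0],"slide":[0,0,0.012],"jaw":1},{"turn":[0,0,0],"slide":[0,0,0],"jaw":1},{"turn":[0,0,0],"slide":[0,0,0],"jaw":1}]'
python3 plan.py 0.4655,-0.008,0.056
python3 - <<'E'
from h import *
S=snap('side')
b=cv2.resize(S['color'][210:300,245:345],None,fx=6,fy=6,interpolation=cv2.INTER_CUBIC)
cv2.imwrite('pics/a5.png',b)
E
```

```text
t: 18.9
eef_pos: [0.4654, -0.0079, 0.0636]
tcp_rot: [3.14, 0.001, -1.17]
ft_force: [0.2, -0.6, 0.2]
width: 0.0856
grasp_force: 0.0
t 18.9 pos [ 0.4654 -0.0079  0.0636] rot [ 3.1404  0.0012 -1.1695] j [-0.0174  0.3235 -0.3566  0.8922  0.0006 -1.9894] F [ 0.2264 -0.5935  0.2035] w 0.0856
turn [0.0012 0.0012 0.    ] then slide [ 0.0001 -0.      0.0076] rows>= 1
```

View pics/a5.png

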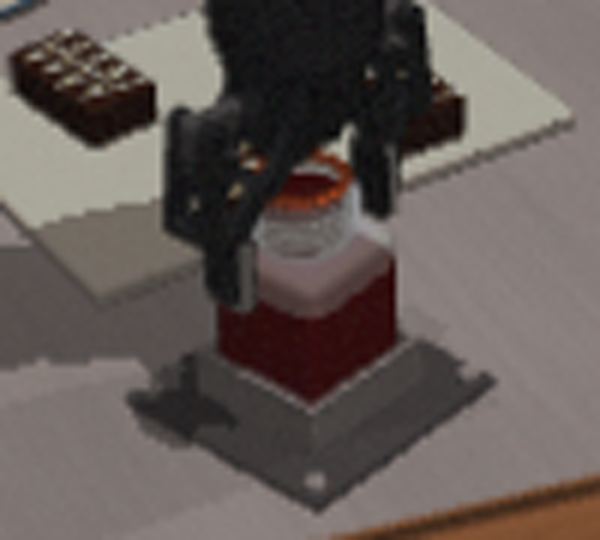

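The fingers straddle the body's flat sides and the ring is clear of the gripper. Lower 6 mm, then close.

```bash
python3 -m pendant '[{"turn":[0,0,0],"slide":[0,0,0.006],"jaw":1},{"turn":[0,0,0],"slide":[0,0,0],"jaw":0.4},{"turn":[0,0,0],"slide":[0,0,0],"jaw":0},{"turn":[0,0,0],"slide":[0,0,0],"jaw":-0.2},{"turn":[0,0,0],"slide":[0,0,0],"jaw":-0.2},{"turn":[0,0,0],"slide":[0,0,0],"jaw":-0.2},{"turn":[0,0,0],"slide":[0,0,0],"jaw":-0.2}]' 50
python3 -m pendant '[{"turn":[0,0,0],"slide":[0,0,-0.004],"jaw":-0.2},{"turn":[0,0,0],"slide":[0,0,-0.008],"jaw":-0.2},{"turn":[0,0,0],"slide":[0,0,-0.008],"jaw":-0.2},{"turn":[0,0,0],"slide":[0,0,0],"jaw":-0.2}]'
python3 -m pendant '[{"turn":[0,0,0],"slide":[0,0,-0.02],"jaw":-0.2},{"turn":[0,0,0],"slide":[0,0,-0.02],"jaw":-0.2},{"turn":[0,0,0],"slide":[0,0,0],"jaw":-0.2}]'
python3 plan.py 0.442,-0.212,0.125,-1.697
```

```text
t: 19.53
eef_pos: [0.4665, -0.008, 0.0594]
tcp_rot: [-3.14, -0.0, -1.171]
ft_force: [-3.8, 0.1, 6.3]
width: 0.0613
grasp_force: 55.2
t: 19.87
eef_pos: [0.4667, -0.0081, 0.08]
tcp_rot: [-3.14, -0.0, -1.172]
ft_force: [-0.6, -0.1, -3.1]
width: 0.0612
grasp_force: 56.0
t: 20.12
eef_pos: [0.4697, -0.0079, 0.1223]
tcp_rot: [-3.133, -0.003, -1.171]
ft_force: [1.6, 0.5, -3.2]
width: 0.0614
grasp_force: 57.2
t 20.1 pos [ 0.4697 -0.0079  0.1223] rot [-3.1326 -0.003  -1.1713] j [-0.0174  0.2545 -0.2754  1.0314  0.0008 -1.9877] F [ 1.6217  0.4755 -3.1873] w 0.0614
turn [-0.0096 -0.0006  0.5257] then slide [ 0.2059  0.0018 -0.0027] rows>= 6
```

```bash
python3 -m pendant '[{"turn":[0,0,0.105],"slide":[0,0,0],"jaw":-0.2},{"turn":[0,0,0.105],"slide":[0,0,0],"jaw":-0.2},{"turn":[0,0,0.105],"slide":[0,0,0],"jaw":-0.2},{"turn":[0,0,0.105],"slide":[0,0,0],"jaw":-0.2},{"turn":[0,0,0.105],"slide":[0,0,0],"jaw":-0.2},{"turn":[0,0,0],"slide":[0.016,0,0],"jaw":-0.2},{"turn":[0,0,0],"slide":[0.035,0,0],"jaw":-0.2},{"turn":[0,0,0],"slide":[0.035,0,0],"jaw":-0.2},{"turn":[0,0,0],"slide":[0.035,0,0],"jaw":-0.2},{"turn":[0,0,0],"slide":[0.035,0,0],"jaw":-0.2},{"turn":[0,0,0],"slide":[0.035,0,0],"jaw":-0.2},{"turn":[0,0,0],"slide":[0.015,0,0],"jaw":-0.2}]'
python3 -m pendant '[{"turn":[0,0,0],"slide":[0,0,0],"jaw":-0.2},{"turn":[0,0,0],"slide":[0,0,0],"jaw":-0.2}]'
python3 plan.py 0.442,-0.212,0.0574,-1.697
```

```text
t: 21.12
eef_pos: [0.4403, -0.2163, 0.1178]
tcp_rot: [-3.139, -0.001, -1.7]
ft_force: [0.5, -0.8, -4.5]
width: 0.061
grasp_force: 57.0
t: 21.28
eef_pos: [0.4404, -0.2129, 0.1176]
tcp_rot: [-3.141, 0.002, -1.699]
ft_force: [0.6, 1.7, -4.4]
width: 0.0613
grasp_force: 57.0
t 21.3 pos [ 0.4404 -0.2129  0.1176] rot [-3.1405  0.0018 -1.6987] j [-0.4516  0.3011 -0.224   1.0453  0.0021 -1.8945] F [ 0.6295  1.7206 -4.441 ] w 0.0613
turn [-0.0011  0.0018 -0.0017] then slide [-0.0011 -0.0015  0.0602] rows>= 2
```

```bash
python3 -m pendant '[{"turn":[0,0,0],"slide":[0,0,0.015],"jaw":-0.2},{"turn":[0,0,0],"slide":[0,0,0.02],"jaw":-0.2},{"turn":[0,0,0],"slide":[0,0,0.013],"jaw":-0.2},{"turn":[0,0,0],"slide":[0,0,0.005],"jaw":-0.2},{"turn":[0,0,0],"slide":[0,0,0],"jaw":-0.2},{"turn":[0,0,0],"slide":[0,0,0],"jaw":-0.2}]'
python3 -m pendant '[{"turn":[0,0,0],"slide":[0,0,0.002],"jaw":-0.2},{"turn":[0,0,0],"slide":[0,0,0.0015],"jaw":-0.2},{"turn":[0,0,0],"slide":[0,0,0],"jaw":-0.2}]'
python3 -m pendant '[{"turn":[0,0,0],"slide":[0,0,0.0015],"jaw":-0.2},{"turn":[0,0,0],"slide":[0,0,0],"jaw":-0.2}]'
```

```text
t: 21.78
eef_pos: [0.4412, -0.2115, 0.0657]
tcp_rot: [-3.14, 0.001, -1.695]
ft_force: [0.8, -0.9, -3.6]
width: 0.0613
grasp_force: 56.9
t: 22.03
eef_pos: [0.4414, -0.2124, 0.0626]
tcp_rot: [-3.139, 0.001, -1.696]
ft_force: [0.2, 0.1, -3.2]
width: 0.0614
grasp_force: 56.9
t: 22.2
eef_pos: [0.441, -0.2124, 0.0608]
tcp_rot: [-3.139, 0.001, -1.696]
ft_force: [-0.2, -0.3, -4.6]
width: 0.0613
grasp_force: 56.9
```

```bash
python3 -m pendant '[{"turn":[0,0,0],"slide":[0,0,0.0015],"jaw":-0.2},{"turn":[0,0,0],"slide":[0,0,0.001],"jaw":-0.2},{"turn":[0,0,0],"slide":[0,0,0],"jaw":-0.2}]'
python3 -m pendant '[{"turn":[0,0,0],"slide":[0,0,0.001],"jaw":-0.2},{"turn":[0,0,0],"slide":[0,0,0],"jaw":-0.2}]'
python3 -m pendant '[{"turn":[0,0,0],"slide":[0,0,0.001],"jaw":-0.2},{"turn":[0,0,0],"slide":[0,0,0],"jaw":-0.2}]'
```

```text
t: 22.45
eef_pos: [0.4407, -0.2123, 0.0579]
tcp_rot: [-3.14, 0.001, -1.697]
ft_force: [-0.5, 0.2, -4.5]
width: 0.0611
grasp_force: 56.9
t: 22.62
eef_pos: [0.4409, -0.2123, 0.0575]
tcp_rot: [-3.14, 0.001, -1.696]
ft_force: [-1.3, 0.5, -0.0]
width: 0.0613
grasp_force: 57.3
t: 22.78
eef_pos: [0.441, -0.2123, 0.0574]
tcp_rot: [-3.139, 0.001, -1.696]
ft_force: [-4.3, 0.8, 7.3]
width: 0.0613
grasp_force: 58.1
```

```bash
python3 -m pendant '[{"turn":[0,0,0],"slide":[0,0,-0.0015],"jaw":0.6},{"turn":[0,0,0],"slide":[0,0,0],"jaw":1},{"turn":[0,0,0],"slide":[0,0,0],"jaw":1},{"turn":[0,0,0],"slide":[0,0,0],"jaw":1},{"turn":[0,0,0],"slide":[0,0,-0.015],"jaw":1},{"turn":[0,0,0],"slide":[0,0,-0.03],"jaw":1},{"turn":[0,0,0],"slide":[0,0,-0.04],"jaw":1},{"turn":[0,0,0],"slide":[0,0,-0.04],"jaw":1},{"turn":[0,0,0],"slide":[0,0,-0.015],"jaw":1},{"turn":[0,0,0],"slide":[0,0,0],"jaw":1},{"turn":[0,0,0],"slide":[0,0,0],"jaw":1}]'
cat > bars.py <<'E'
from meas import *
T=snap('top');S=snap('side')
for n,c,p in (('bar1','T',T),('bar1','S',S),('jar','T',T),('lid','T',T)):
    L=[(np.round(d['point'],3).tolist(),round(d['score'],2)) for d in imaging.landmark_of(p,n) if d['score']>.3]
    print(n,c,L)
for d in masks(T,'bar1',.5): print(rect(T,d['mask'],.035)[0],round(d['score'],2))
a=T['color'][160:310,110:410]; cv2.imwrite('pics/last_t.png',cv2.resize(a,None,fx=2.6,fy=2.6,interpolation=cv2.INTER_CUBIC))
E
python3 bars.py; cp pics/last_t.png pics/t6.png; python3 plan.py
```

```text
t: 23.7
eef_pos: [0.4415, -0.2128, 0.1986]
tcp_rot: [-3.137, -0.0, -1.696]
ft_force: [-0.1, 0.2, 0.1]
width: 0.0851
grasp_force: 0.0
bar1 T [([0.596, 0.17, 0.013], 0.81), ([0.573, 0.278, 0.011], 0.77), ([0.495, 0.108, 0.01], 0.75), ([0.458, 0.248, 0.012], 0.69)]
bar1 S [([0.494, 0.111, 0.012], 0.78), ([0.58, 0.273, 0.005], 0.77), ([0.461, 0.252, 0.01], 0.65), ([0.597, 0.167, 0.01], 0.55)]
jar T [([0.44, -0.213, 0.007], 0.78)]
lid T [([0.452, 0.434, 0.006], 0.78)]
[497, 106, 80, 47, -83.0] 0.93
[594, 168, 77, 46, -84.7] 0.77
[460, 250, 77, 44, -77.0] 0.68
[577, 271, 84, 47, -83.9] 0.65
t 24.1 pos [ 0.4401 -0.2121  0.1964] rot [ 3.141   0.0017 -1.6964] j [-0.4499  0.2373 -0.0917  1.2429  0.0014 -1.8951] F [-0.8641  0.4038 -0.185 ] w 0.0853
```

View pics/t6.png

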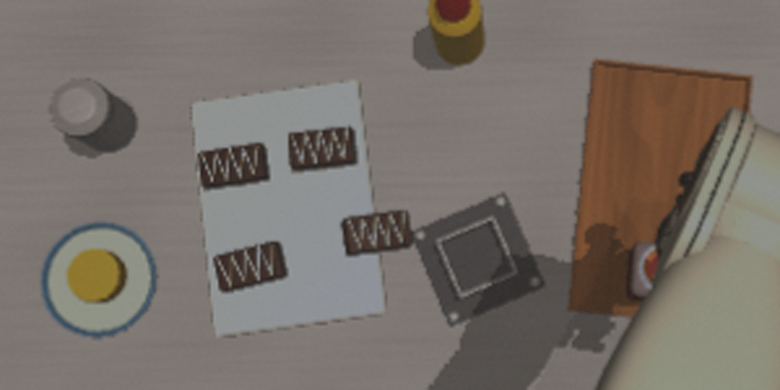

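The lid lies on the saucer at (96,275) and the jar stands on the tray near (645,270). One bar was knocked to (377,232) and overhangs the board edge beside the stand, so I'll check its tilt in the side view.

Run:
```python
from h import *
S=snap('side')
cv2.imwrite('pics/s7.png',cv2.resize(S['color'][195:295,220:350],None,fx=6,fy=6,interpolation=cv2.INTER_CUBIC))
T=snap('top')
t=lambda u,v:(u/2.6+110-.3,v/2.6+160-.3)
for n,e in (('ends',[(345,235),(410,229)]),('mid',[(377.5,231.5)])):
    for q in e:print(n,onz(T,t(*q),.035))
```

```text
ends [0.49361539 0.1420734  0.035     ]
ends [0.49901517 0.06790645 0.035     ]
mid [0.49688969 0.1050013  0.035     ]
```

View pics/s7.png

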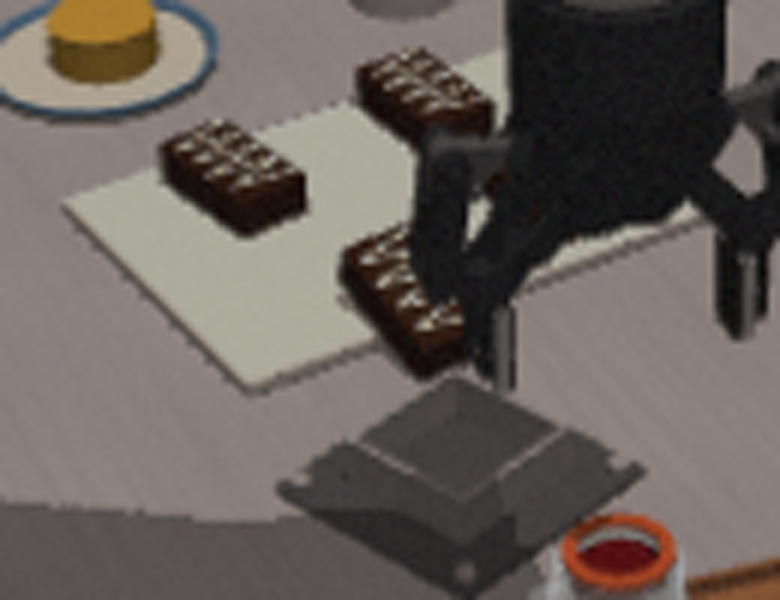

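Run:
```python
from h import *
np.set_printoptions(precision=4,suppress=True)
S=snap('side');T=snap('top')
t=lambda u,v:(u/2.6+110-.3,v/2.6+160-.3);s=lambda u,v:(u/6+220-.4,v/6+195-.4)
for a,b in (((348,253),(345,264)),((411,247),(422,347))): print(tri(T,t(*a),S,s(*b)))
# predicted top corners at low-x edge for flat vs tilted
for th in (0,8,15,20):
    c,sn=np.cos(np.radians(th)),np.sin(np.radians(th))
    a=np.array([-.1,.995,0])
    P0=np.array([.496,.110,.010]) # pivot at board edge
    for L in (.033,-.042):
        X=P0+a*(L*c-.025*sn)+np.array([0,0,L*sn+.025*c])+np.array([-.021,-.002,0])
        u=proj(S,X); print(th,L,(u+.4-[220,195])*6,X)
```

```text
(array([0.474 , 0.1394, 0.029 ]), np.float64(0.0008603555654895029))
(array([0.481 , 0.0677, 0.0222]), np.float64(0.002615361038220973))
0 0.033 [337.9613 253.4526] [0.4717 0.1408 0.035 ]
0 -0.042 [415.9301 327.5606] [0.4792 0.0662 0.035 ]
8 0.033 [341.3121 249.5615] [0.4721 0.1371 0.0393]
8 -0.042 [419.7441 341.402 ] [0.4795 0.0632 0.0289]
15 0.033 [344.7872 247.3938] [0.4725 0.1333 0.0427]
15 -0.042 [422.3269 353.2855] [0.4797 0.0612 0.0233]
20 0.033 [347.5528 246.5783] [0.4728 0.1303 0.0448]
20 -0.042 [423.7169 361.5317] [0.4798 0.0602 0.0191]
```

The knocked bar's low end rests on the stand corner with about 5° of tilt. I'll tilt the tool to match, pick this bar first and level it after lifting.

```bash
python3 plan.py 0.497,0.106,0.12,-1.475
```

```text
t 24.2 pos [ 0.4406 -0.2123  0.1973] rot [-3.1404  0.001  -1.6964] j [-0.4499  0.2364 -0.0905  1.2432  0.0013 -1.8951] F [ 0.1404 -0.2061  0.5508] w 0.0857
turn [-0.0013  0.0009 -0.2214] then slide [-0.3115 -0.0866  0.0773] rows>= 8
```

```bash
python3 -m pendant '[{"turn":[0,0,-0.11],"slide":[0,0,0],"jaw":0.6},{"turn":[0,0,-0.11],"slide":[0,0,0],"jaw":0.6},{"turn":[0,0,0],"slide":[-0.02,-0.0056,0],"jaw":0.6},{"turn":[0,0,0],"slide":[-0.037,-0.0103,0],"jaw":0.6},{"turn":[0,0,0],"slide":[-0.037,-0.0103,0],"jaw":0.6},{"turn":[0,0,0],"slide":[-0.037,-0.0103,0],"jaw":0.6},{"turn":[0,0,0],"slide":[-0.037,-0.0103,0],"jaw":0.6},{"turn":[0,0,0],"slide":[-0.037,-0.0103,0],"jaw":0.6},{"turn":[0,0,0],"slide":[-0.037,-0.0103,0.01],"jaw":0.6},{"turn":[0,0,0],"slide":[-0.037,-0.0103,0.02],"jaw":0.6},{"turn":[0,0,0],"slide":[-0.0325,-0.009,0.02],"jaw":0.6},{"turn":[0,-0.09,0],"slide":[0,0,0.02],"jaw":0.6}]' 30
python3 -m pendant '[{"turn":[0,0,0],"slide":[0,0,0],"jaw":0.6},{"turn":[0,0,0],"slide":[0,0,0],"jaw":0.6}]' >/dev/null
python3 - <<'E'
from h import *
from scipy.spatial.transform import Rotation as Ro
np.set_printoptions(precision=4,suppress=True)
s=readout.observe();R=Ro.from_euler('xyz',s['tcp_rot'])
print(s['eef_pos'],s['tcp_rot'],s['width'],R.inv().apply(np.array([.497,.105,.013])-s['eef_pos']))
E
```

```text
t: 25.25
eef_pos: [0.4982, 0.1167, 0.1287]
tcp_rot: [-3.136, 0.096, -1.457]
ft_force: [0.2, -0.4, 0.1]
width: 0.0682
grasp_force: 0.0
[0.4963 0.1044 0.1277] [ 3.14    0.0887 -1.4764] 0.06842450687549526 [ 0.0096 -0.0009  0.1143]
```

```bash
python3 -m pendant '[{"turn":[0,0,0],"slide":[0.0046,-0.001,0.035],"jaw":0.6},{"turn":[0,0,0],"slide":[0.005,0,0.035],"jaw":0.6},{"turn":[0,0,0],"slide":[0,0,0.025],"jaw":0.6},{"turn":[0,0,0],"slide":[0,0,0.01],"jaw":0.6},{"turn":[0,0,0],"slide":[0,0,0],"jaw":0.6},{"turn":[0,0,0],"slide":[0,0,0],"jaw":0.6}]'
python3 - <<'E'
from h import *
from scipy.spatial.transform import Rotation as Ro
s=readout.observe();R=Ro.from_euler('xyz',s['tcp_rot'])
print(s['eef_pos'],s['tcp_rot'],s['ft_force'],R.inv().apply(np.array([.497,.105,.013])-s['eef_pos']))
E
```

```text
t: 25.92
eef_pos: [0.4999, 0.1039, 0.0246]
tcp_rot: [-3.138, 0.09, -1.478]
ft_force: [0.2, -0.2, 0.4]
width: 0.0683
grasp_force: 0.0
[0.49989801 0.10387118 0.0245822 ] [-3.13810916  0.09003509 -1.47777093] [ 0.22224883 -0.17281215  0.41767021] [-0.0003461   0.00282122  0.0116508 ]
```

```bash
python3 -m pendant '[{"turn":[0,0,0],"slide":[0,0.0025,0.007],"jaw":0.6},{"turn":[0,0,0],"slide":[0,0,0.004],"jaw":0.6},{"turn":[0,0,0],"slide":[0,0,0],"jaw":0.3},{"turn":[0,0,0],"slide":[0,0,0],"jaw":0},{"turn":[0,0,0],"slide":[0,0,0],"jaw":-0.2},{"turn":[0,0,0],"slide":[0,0,0],"jaw":-0.5},{"turn":[0,0,0],"slide":[0,0,0],"jaw":-0.5},{"turn":[0,0,0],"slide":[0,0,0],"jaw":-0.5}]' 25
python3 -m pendant '[{"turn":[0,0,0],"slide":[0,0,-0.01],"jaw":-0.5},{"turn":[0,0,0],"slide":[0,0,-0.03],"jaw":-0.5},{"turn":[0,0,0],"slide":[0,0,-0.03],"jaw":-0.5},{"turn":[0,0.09,0],"slide":[0,0,-0.03],"jaw":-0.5},{"turn":[0,0,0.11],"slide":[0,0,0],"jaw":-0.5},{"turn":[0,0,0.11],"slide":[0,0,0],"jaw":-0.5},{"turn":[0,0,0],"slide":[0,0,0],"jaw":-0.5}]'
python3 plan.py 0.6247,-0.2804,0.11,-1.696
```

```text
t: 26.58
eef_pos: [0.4966, 0.1053, 0.0129]
tcp_rot: [-3.139, 0.09, -1.476]
ft_force: [-0.4, -1.1, 5.9]
width: 0.0421
grasp_force: 26.2
t: 27.17
eef_pos: [0.4971, 0.0967, 0.113]
tcp_rot: [-3.138, 0.002, -1.697]
ft_force: [1.0, -0.1, -0.9]
width: 0.0425
grasp_force: 25.7
t 27.2 pos [0.4971 0.0967 0.113 ] rot [-3.1384  0.0015 -1.6974] j [ 0.1919  0.3348 -0.1888  1.0438  0.0005 -1.2522] F [ 1.0125 -0.0685 -0.891 ] w 0.0425
turn [-0.0031  0.0015 -0.0014] then slide [ 0.3583 -0.1737  0.003 ] rows>= 9
```

```bash
python3 -m pendant '[{"turn":[0,0,0],"slide":[0.016,-0.0078,0],"jaw":-0.5},{"turn":[0,0,0],"slide":[0.0342,-0.0166,0],"jaw":-0.5},{"turn":[0,0,0],"slide":[0.0342,-0.0166,0],"jaw":-0.5},{"turn":[0,0,0],"slide":[0.0342,-0.0166,0],"jaw":-0.5},{"turn":[0,0,0],"slide":[0.0342,-0.0166,0],"jaw":-0.5},{"turn":[0,0,0],"slide":[0.0342,-0.0166,0],"jaw":-0.5},{"turn":[0,0,0],"slide":[0.0342,-0.0166,0],"jaw":-0.5},{"turn":[0,0,0],"slide":[0.0342,-0.0166,0],"jaw":-0.5},{"turn":[0,0,0],"slide":[0.0342,-0.0166,0],"jaw":-0.5},{"turn":[0,0,0],"slide":[0.0342,-0.0166,0],"jaw":-0.5},{"turn":[0,0,0],"slide":[0.0342,-0.0166,0],"jaw":-0.5},{"turn":[0,0,0],"slide":[0,0,0],"jaw":-0.5}]'
python3 -m pendant '[{"turn":[0,0,0],"slide":[0,0,0.03],"jaw":-0.5},{"turn":[0,0,0],"slide":[0,0,0.03],"jaw":-0.5},{"turn":[0,0,0],"slide":[0,0,0.015],"jaw":-0.5},{"turn":[0,0,0],"slide":[0,0,0],"jaw":-0.5},{"turn":[0,0,0],"slide":[0,0,0],"jaw":-0.5}]'
python3 plan.py 0.6247,-0.2804,0.010,-1.696
```

```text
t: 28.17
eef_pos: [0.6248, -0.288, 0.1098]
tcp_rot: [-3.14, -0.002, -1.701]
ft_force: [0.6, -0.8, -1.1]
width: 0.0421
grasp_force: 25.7
t: 28.58
eef_pos: [0.6231, -0.2799, 0.0352]
tcp_rot: [3.139, 0.002, -1.695]
ft_force: [0.5, 0.4, -0.8]
width: 0.0422
grasp_force: 25.7
t 28.6 pos [ 0.6231 -0.2799  0.0352] rot [ 3.1393  0.0022 -1.6949] j [-0.4229  0.7334  0.272   1.1122  0.0014 -1.8696] F [ 0.4892  0.4364 -0.7966] w 0.0422
turn [0.0023 0.0022 0.0011] then slide [ 0.0003 -0.0017  0.0252] rows>= 1
```

```bash
python3 -m pendant '[{"turn":[0,0,0],"slide":[0,0,0.012],"jaw":-0.5},{"turn":[0,0,0],"slide":[0,0,0.007],"jaw":-0.5},{"turn":[0,0,0],"slide":[0,0,0.003],"jaw":-0.5},{"turn":[0,0,0],"slide":[0,0,0],"jaw":-0.5},{"turn":[0,0,0],"slide":[0,0,0],"jaw":-0.5}]'
python3 -m pendant '[{"turn":[0,0,0],"slide":[0,0,0.0015],"jaw":-0.5},{"turn":[0,0,0],"slide":[0,0,0.001],"jaw":-0.5},{"turn":[0,0,0],"slide":[0,0,0],"jaw":-0.5}]'
python3 -m pendant '[{"turn":[0,0,0],"slide":[0,0,0.001],"jaw":-0.5},{"turn":[0,0,0],"slide":[0,0,0],"jaw":-0.5}]'
```

```text
t: 29.0
eef_pos: [0.6248, -0.2806, 0.0152]
tcp_rot: [-3.139, 0.001, -1.696]
ft_force: [-0.2, -0.3, -1.4]
width: 0.0418
grasp_force: 25.7
t: 29.25
eef_pos: [0.6254, -0.2807, 0.0136]
tcp_rot: [-3.138, 0.001, -1.696]
ft_force: [-0.1, 0.9, 3.3]
width: 0.0425
grasp_force: 24.4
t: 29.42
eef_pos: [0.6259, -0.2809, 0.0129]
tcp_rot: [-3.137, -0.0, -1.696]
ft_force: [0.6, 1.7, 5.1]
width: 0.0418
grasp_force: 24.6
```

```bash
python3 -m pendant '[{"turn":[0,0,0],"slide":[0,0,0.001],"jaw":-0.5},{"turn":[0,0,0],"slide":[0,0,0],"jaw":0.35},{"turn":[0,0,0],"slide":[0,0,0],"jaw":0.35},{"turn":[0,0,0],"slide":[0,0,0],"jaw":0.35},{"turn":[0,0,0],"slide":[0,0,-0.015],"jaw":0.35},{"turn":[0,0,0],"slide":[0,0,-0.035],"jaw":0.35},{"turn":[0,0,0],"slide":[0,0,-0.035],"jaw":0.6},{"turn":[0,0,0],"slide":[0,0,-0.025],"jaw":0.6},{"turn":[0,0,0],"slide":[0,0,0],"jaw":0.6}]'
python3 bars.py; python3 plan.py 0.596,0.168,0.11,-1.47
```

```text
t: 30.17
eef_pos: [0.6279, -0.2825, 0.1278]
tcp_rot: [-3.128, -0.003, -1.697]
ft_force: [1.0, -0.2, 1.5]
width: 0.0687
grasp_force: 0.0
bar1 T [([0.457, 0.251, 0.011], 0.93), ([0.596, 0.17, 0.013], 0.73), ([0.575, 0.278, 0.01], 0.57), ([0.629, -0.282, 0.002], 0.52)]
bar1 S [([0.577, 0.273, 0.008], 0.78), ([0.627, -0.274, 0.006], 0.71), ([0.457, 0.251, 0.003], 0.71), ([0.441, -0.207, 0.009], 0.71), ([0.596, 0.169, 0.011], 0.56)]
jar T []
lid T [([0.452, 0.433, 0.008], 0.85)]
[460, 250, 78, 44, -77.0] 0.89
[576, 271, 79, 46, -82.2] 0.65
[593, 168, 78, 48, -85.3] 0.61
t 30.5 pos [ 0.6233 -0.2802  0.1182] rot [ 3.1397  0.0019 -1.6964] j [-0.423   0.6714  0.3824  1.2842  0.0013 -1.8682] F [0.4344 0.2124 0.2242] w 0.0683
turn [ 0.0017  0.0022 -0.2264] then slide [-0.4487 -0.018   0.0082] rows>= 12
```

```bash
python3 -m pendant '[{"turn":[0,0,-0.11],"slide":[0,0,0],"jaw":0.6},{"turn":[0,0,-0.11],"slide":[-0.01,0,0],"jaw":0.6},{"turn":[0,0,0],"slide":[-0.03,-0.0012,0],"jaw":0.6},{"turn":[0,0,0],"slide":[-0.039,-0.0018,0],"jaw":0.6},{"turn":[0,0,0],"slide":[-0.039,-0.0018,0],"jaw":0.6},{"turn":[0,0,0],"slide":[-0.039,-0.0018,0],"jaw":0.6},{"turn":[0,0,0],"slide":[-0.039,-0.0018,0],"jaw":0.6},{"turn":[0,0,0],"slide":[-0.039,-0.0018,0],"jaw":0.6},{"turn":[0,0,0],"slide":[-0.039,-0.0018,0],"jaw":0.6},{"turn":[0,0,0],"slide":[-0.039,-0.0018,0],"jaw":0.6},{"turn":[0,0,0],"slide":[-0.039,-0.0018,0],"jaw":0.6},{"turn":[0,0,0],"slide":[-0.039,-0.0018,0],"jaw":0.6}]'
python3 -m pendant '[{"turn":[0,0,0],"slide":[-0.037,-0.0018,0],"jaw":0.6},{"turn":[0,0,0],"slide":[-0.02,0,0.02],"jaw":0.6},{"turn":[0,0,0],"slide":[0,0,0.03],"jaw":0.6},{"turn":[0,0,0],"slide":[0,0,0],"jaw":0.6},{"turn":[0,0,0],"slide":[0,0,0],"jaw":0.6}]'
python3 plan.py 0.596,0.168,0.014,-1.478
```

```text
t: 31.52
eef_pos: [0.6049, 0.112, 0.1195]
tcp_rot: [3.142, 0.0, -1.476]
ft_force: [0.3, 0.1, -0.1]
width: 0.0681
grasp_force: 0.0
t: 31.93
eef_pos: [0.5998, 0.1667, 0.0678]
tcp_rot: [3.136, -0.001, -1.476]
ft_force: [0.5, 0.7, -0.1]
width: 0.0683
grasp_force: 0.0
t 31.9 pos [0.5998 0.1667 0.0678] rot [ 3.1364 -0.0011 -1.4758] j [ 0.2713  0.5927  0.1028  1.0862 -0.0002 -1.3946] F [ 0.4709  0.6734 -0.0878] w 0.0683
turn [ 0.0052 -0.0011  0.0022] then slide [-0.0016  0.0037  0.0538] rows>= 2
```

```bash
python3 -m pendant '[{"turn":[0,0,0],"slide":[-0.001,0.0035,0.025],"jaw":0.6},{"turn":[0,0,0],"slide":[0,0,0.018],"jaw":0.6},{"turn":[0,0,0],"slide":[0,0,0.009],"jaw":0.6},{"turn":[0,0,0],"slide":[0,0,0],"jaw":0.6},{"turn":[0,0,0],"slide":[0,0,0],"jaw":0.3},{"turn":[0,0,0],"slide":[0,0,0],"jaw":0},{"turn":[0,0,0],"slide":[0,0,0],"jaw":-0.2},{"turn":[0,0,0],"slide":[0,0,0],"jaw":-0.5},{"turn":[0,0,0],"slide":[0,0,0],"jaw":-0.5},{"turn":[0,0,0],"slide":[0,0,0],"jaw":-0.5}]' 25
python3 -m pendant '[{"turn":[0,0,0],"slide":[0,0,-0.01],"jaw":-0.5},{"turn":[0,0,0],"slide":[0,0,-0.03],"jaw":-0.5},{"turn":[0,0,0],"slide":[0,0,-0.03],"jaw":-0.5},{"turn":[0,0,0],"slide":[0,0,-0.03],"jaw":-0.5},{"turn":[0,0,0.11],"slide":[0,0,0],"jaw":-0.5},{"turn":[0,0,0.11],"slide":[0,0,0],"jaw":-0.5},{"turn":[0,0,0],"slide":[0,0,0],"jaw":-0.5}]'
python3 plan.py 0.6359,-0.1912,0.11,-1.696
```

```text
t: 32.77
eef_pos: [0.6005, 0.168, 0.0206]
tcp_rot: [-3.136, 0.0, -1.477]
ft_force: [0.9, -1.5, 5.7]
width: 0.0414
grasp_force: 27.5
t: 33.35
eef_pos: [0.599, 0.1681, 0.1199]
tcp_rot: [-3.139, 0.002, -1.698]
ft_force: [-0.2, -0.2, -1.1]
width: 0.0414
grasp_force: 26.7
t 33.4 pos [0.599  0.1681 0.1199] rot [-3.1386  0.0016 -1.6979] j [ 0.2735  0.5422  0.1604  1.1857  0.0003 -1.1702] F [-0.1786 -0.1719 -1.0978] w 0.0414
turn [-0.003   0.0015 -0.0019] then slide [ 0.3519 -0.0815  0.0099] rows>= 9
```

```bash
python3 -m pendant '[{"turn":[0,0,0],"slide":[0.016,0,0],"jaw":-0.5},{"turn":[0,0,0],"slide":[0.0336,-0.0075,0],"jaw":-0.5},{"turn":[0,0,0],"slide":[0.0336,-0.0075,0],"jaw":-0.5},{"turn":[0,0,0],"slide":[0.0336,-0.0075,0],"jaw":-0.5},{"turn":[0,0,0],"slide":[0.0336,-0.008,0],"jaw":-0.5},{"turn":[0,0,0],"slide":[0.0336,-0.008,0],"jaw":-0.5},{"turn":[0,0,0],"slide":[0.0336,-0.009,0],"jaw":-0.5},{"turn":[0,0,0],"slide":[0.0336,-0.009,0],"jaw":-0.5},{"turn":[0,0,0],"slide":[0.0336,-0.009,0],"jaw":-0.5},{"turn":[0,0,0],"slide":[0.0336,-0.008,0],"jaw":-0.5},{"turn":[0,0,0],"slide":[0.0336,-0.008,0],"jaw":-0.5},{"turn":[0,0,0],"slide":[0,0,0],"jaw":-0.5}]'
python3 -m pendant '[{"turn":[0,0,0],"slide":[0,0,0.03],"jaw":-0.5},{"turn":[0,0,0],"slide":[0,0,0.03],"jaw":-0.5},{"turn":[0,0,0],"slide":[0,0,0.018],"jaw":-0.5},{"turn":[0,0,0],"slide":[0,0,0],"jaw":-0.5},{"turn":[0,0,0],"slide":[0,0,0],"jaw":-0.5}]'
python3 plan.py 0.6359,-0.1912,0.0146,-1.696
```

```text
t: 34.35
eef_pos: [0.6345, -0.1992, 0.1176]
tcp_rot: [-3.14, -0.002, -1.702]
ft_force: [0.3, 0.2, -1.9]
width: 0.0413
grasp_force: 26.7
t: 34.77
eef_pos: [0.6338, -0.1914, 0.0388]
tcp_rot: [3.139, 0.002, -1.695]
ft_force: [0.3, 0.5, -0.2]
width: 0.0415
grasp_force: 26.7
t 34.8 pos [ 0.6338 -0.1914  0.0388] rot [ 3.1387  0.0015 -1.6952] j [-0.2937  0.6906  0.2002  1.0835  0.001  -1.7401] F [ 0.2769  0.5092 -0.2336] w 0.0415
turn [0.0029 0.0015 0.0008] then slide [-0.0004 -0.0021  0.0242] rows>= 1
```

```bash
python3 -m pendant '[{"turn":[0,0,0],"slide":[0,0,0.012],"jaw":-0.5},{"turn":[0,0,0],"slide":[0,0,0.006],"jaw":-0.5},{"turn":[0,0,0],"slide":[0,0,0.003],"jaw":-0.5},{"turn":[0,0,0],"slide":[0,0,0],"jaw":-0.5},{"turn":[0,0,0],"slide":[0,0,0],"jaw":-0.5}]'
python3 -m pendant '[{"turn":[0,0,0],"slide":[0,0,0.0015],"jaw":-0.5},{"turn":[0,0,0],"slide":[0,0,0.001],"jaw":-0.5},{"turn":[0,0,0],"slide":[0,0,0],"jaw":-0.5}]'
python3 -m pendant '[{"turn":[0,0,0],"slide":[0,0,0.001],"jaw":-0.5},{"turn":[0,0,0],"slide":[0,0,0],"jaw":-0.5}]'
```

```text
t: 35.18
eef_pos: [0.6359, -0.1915, 0.0199]
tcp_rot: [-3.139, 0.001, -1.696]
ft_force: [-0.1, 0.8, -1.4]
width: 0.041
grasp_force: 26.7
t: 35.43
eef_pos: [0.6359, -0.1915, 0.0171]
tcp_rot: [-3.139, 0.001, -1.696]
ft_force: [0.0, -0.8, -0.8]
width: 0.0416
grasp_force: 26.7
t: 35.6
eef_pos: [0.6358, -0.1915, 0.016]
tcp_rot: [-3.14, 0.001, -1.696]
ft_force: [-1.3, 0.3, -0.5]
width: 0.0413
grasp_force: 26.7
```

```bash
python3 -m pendant '[{"turn":[0,0,0],"slide":[0,0,0.001],"jaw":-0.5},{"turn":[0,0,0],"slide":[0,0,0.001],"jaw":-0.5},{"turn":[0,0,0],"slide":[0,0,0],"jaw":-0.5}]'
python3 -m pendant '[{"turn":[0,0,0],"slide":[0,0,0],"jaw":0.35},{"turn":[0,0,0],"slide":[0,0,0],"jaw":0.35},{"turn":[0,0,0],"slide":[0,0,0],"jaw":0.35},{"turn":[0,0,0],"slide":[0,0,-0.015],"jaw":0.35},{"turn":[0,0,0],"slide":[0,0,-0.035],"jaw":0.35},{"turn":[0,0,0],"slide":[0,0,-0.035],"jaw":0.6},{"turn":[0,0,0],"slide":[0,0,-0.025],"jaw":0.6},{"turn":[0,0,0],"slide":[0,0,0],"jaw":0.6}]'
python3 bars.py; python3 plan.py 0.577,0.272,0.11,-1.448
```

```text
t: 35.85
eef_pos: [0.6359, -0.1916, 0.0147]
tcp_rot: [-3.139, 0.001, -1.696]
ft_force: [-1.9, 1.6, 2.8]
width: 0.0413
grasp_force: 27.2
t: 36.52
eef_pos: [0.6396, -0.1928, 0.1315]
tcp_rot: [-3.127, -0.001, -1.696]
ft_force: [-0.1, -0.3, 0.9]
width: 0.0685
grasp_force: 0.0
bar1 T [([0.458, 0.25, 0.012], 0.84), ([0.573, 0.276, 0.009], 0.8)]
bar1 S [([0.457, 0.251, 0.009], 0.83), ([0.638, -0.19, 0.004], 0.78), ([0.629, -0.273, 0.006], 0.58), ([0.581, 0.274, 0.006], 0.57)]
jar T []
lid T [([0.453, 0.433, 0.009], 0.59), ([0.458, 0.251, 0.011], 0.53)]
[459, 249, 81, 47, -77.7] 0.85
[575, 272, 77, 49, -79.6] 0.74
[639, 435, 105, 67, 62.3] 0.63
t 36.9 pos [ 0.6344 -0.1912  0.122 ] rot [ 3.1398  0.0014 -1.6964] j [-0.2933  0.6255  0.3103  1.2576  0.0011 -1.7385] F [-0.3777  0.0415  0.1878] w 0.0681
turn [ 0.0016  0.0016 -0.2484] then slide [-0.4668  0.0003  0.012 ] rows>= 12
```

```bash
python3 -m pendant '[{"turn":[0,0,-0.125],"slide":[0,0,0],"jaw":0.6},{"turn":[0,0,-0.125],"slide":[-0.01,0,0],"jaw":0.6},{"turn":[0,0,0],"slide":[-0.03,0,0],"jaw":0.6},{"turn":[0,0,0],"slide":[-0.04,0,0],"jaw":0.6},{"turn":[0,0,0],"slide":[-0.04,0,0],"jaw":0.6},{"turn":[0,0,0],"slide":[-0.04,0,0],"jaw":0.6},{"turn":[0,0,0],"slide":[-0.04,0,0],"jaw":0.6},{"turn":[0,0,0],"slide":[-0.04,0,0],"jaw":0.6},{"turn":[0,0,0],"slide":[-0.04,0,0],"jaw":0.6},{"turn":[0,0,0],"slide":[-0.04,0,0],"jaw":0.6},{"turn":[0,0,0],"slide":[-0.04,0,0],"jaw":0.6},{"turn":[0,0,0],"slide":[-0.04,0,0],"jaw":0.6}]'
python3 -m pendant '[{"turn":[0,0,0],"slide":[-0.04,0,0],"jaw":0.6},{"turn":[0,0,0],"slide":[-0.025,0,0.02],"jaw":0.6},{"turn":[0,0,0],"slide":[0,0,0.03],"jaw":0.6},{"turn":[0,0,0],"slide":[0,0,0],"jaw":0.6},{"turn":[0,0,0],"slide":[0,0,0],"jaw":0.6}]'
python3 plan.py 0.577,0.273,0.013,-1.43
```

```text
t: 37.87
eef_pos: [0.586, 0.2071, 0.123]
tcp_rot: [3.142, -0.0, -1.446]
ft_force: [1.1, -0.1, -0.8]
width: 0.0682
grasp_force: 0.0
t: 38.28
eef_pos: [0.5766, 0.269, 0.0712]
tcp_rot: [3.136, -0.002, -1.446]
ft_force: [0.6, -0.3, 0.5]
width: 0.0684
grasp_force: 0.0
t 38.3 pos [0.5766 0.269  0.0712] rot [ 3.1365 -0.0023 -1.4457] j [ 0.4368  0.6152  0.1526  1.1138 -0.0006 -1.2591] F [ 0.5919 -0.3062  0.4935] w 0.0684
turn [ 0.0051 -0.0022 -0.0157] then slide [-0.0039 -0.0009  0.0582] rows>= 2
```

```bash
python3 -m pendant '[{"turn":[0,0,-0.016],"slide":[-0.004,-0.001,0.028],"jaw":0.6},{"turn":[0,0,0],"slide":[0,0,0.02],"jaw":0.6},{"turn":[0,0,0],"slide":[0,0,0.011],"jaw":0.6},{"turn":[0,0,0],"slide":[0,0,0],"jaw":0.6},{"turn":[0,0,0],"slide":[0,0,0],"jaw":0.3},{"turn":[0,0,0],"slide":[0,0,0],"jaw":0},{"turn":[0,0,0],"slide":[0,0,0],"jaw":-0.2},{"turn":[0,0,0],"slide":[0,0,0],"jaw":-0.5},{"turn":[0,0,0],"slide":[0,0,0],"jaw":-0.5},{"turn":[0,0,0],"slide":[0,0,0],"jaw":-0.5}]' 25
python3 -m pendant '[{"turn":[0,0,0],"slide":[0,0,-0.01],"jaw":-0.5},{"turn":[0,0,0],"slide":[0,0,-0.03],"jaw":-0.5},{"turn":[0,0,0],"slide":[0,0,-0.03],"jaw":-0.5},{"turn":[0,0,0],"slide":[0,0,-0.03],"jaw":-0.5},{"turn":[0,0,0.12],"slide":[0,0,0],"jaw":-0.5},{"turn":[0,0,0.12],"slide":[0,0,0],"jaw":-0.5},{"turn":[0,0,0.025],"slide":[0,0,0],"jaw":-0.5}]'
python3 plan.py 0.5354,-0.2691,0.11,-1.696
```

```text
t: 39.12
eef_pos: [0.5813, 0.2743, 0.0173]
tcp_rot: [-3.136, 0.001, -1.431]
ft_force: [0.7, -0.5, 5.9]
width: 0.0415
grasp_force: 27.2
t: 39.7
eef_pos: [0.5798, 0.2743, 0.1166]
tcp_rot: [-3.139, 0.002, -1.698]
ft_force: [-0.2, -0.2, -1.9]
width: 0.0412
grasp_force: 26.4
t 39.7 pos [0.5798 0.2743 0.1166] rot [-3.1386  0.0019 -1.6981] j [ 0.4419  0.582   0.2195  1.2048 -0.     -1.0015] F [-0.2105 -0.2216 -1.8571] w 0.0412
turn [-0.003   0.0019 -0.0021] then slide [ 0.5447 -0.0238  0.0066] rows>= 14
```

```bash
python3 -m pendant '[{"turn":[0,0,0],"slide":[0.02,-0.001,0],"jaw":-0.5},{"turn":[0,0,0],"slide":[0.04,-0.0017,0],"jaw":-0.5},{"turn":[0,0,0],"slide":[0.04,-0.0017,0],"jaw":-0.5},{"turn":[0,0,0],"slide":[0.04,-0.0017,0],"jaw":-0.5},{"turn":[0,0,0],"slide":[0.04,-0.0017,0],"jaw":-0.5},{"turn":[0,0,0],"slide":[0.04,-0.0017,0],"jaw":-0.5},{"turn":[0,0,0],"slide":[0.04,-0.0017,0],"jaw":-0.5},{"turn":[0,0,0],"slide":[0.04,-0.0017,0],"jaw":-0.5},{"turn":[0,0,0],"slide":[0.04,-0.0017,0],"jaw":-0.5},{"turn":[0,0,0],"slide":[0.04,-0.0017,0],"jaw":-0.5},{"turn":[0,0,0],"slide":[0.04,-0.0017,0],"jaw":-0.5},{"turn":[0,0,0],"slide":[0.04,-0.0017,0],"jaw":-0.5}]'
python3 -m pendant '[{"turn":[0,0,0],"slide":[0.04,-0.0017,0],"jaw":-0.5},{"turn":[0,0,0],"slide":[0.03,-0.0017,0],"jaw":-0.5},{"turn":[0,0,0],"slide":[0.0147,0,0],"jaw":-0.5},{"turn":[0,0,0],"slide":[0,0,0],"jaw":-0.5},{"turn":[0,0,0],"slide":[0,0,0],"jaw":-0.5}]'
python3 plan.py 0.5354,-0.2691,0.0113,-1.696
```

```text
t: 40.7
eef_pos: [0.541, -0.1864, 0.1146]
tcp_rot: [-3.141, 0.001, -1.693]
ft_force: [0.9, -0.3, -1.0]
width: 0.0415
grasp_force: 26.3
t: 41.12
eef_pos: [0.5342, -0.2693, 0.1142]
tcp_rot: [-3.141, 0.002, -1.696]
ft_force: [-0.4, 0.3, -0.6]
width: 0.0411
grasp_force: 26.3
t 41.1 pos [ 0.5342 -0.2693  0.1142] rot [-3.141   0.0022 -1.6957] j [-0.4681  0.504   0.0806  1.1476  0.0023 -1.914 ] F [-0.3662  0.252  -0.5943] w 0.0411
turn [-0.0006  0.0022  0.0003] then slide [-0.0003 -0.0011  0.1029] rows>= 3
```

```bash
python3 -m pendant '[{"turn":[0,0,0],"slide":[0,0,0.025],"jaw":-0.5},{"turn":[0,0,0],"slide":[0,0,0.035],"jaw":-0.5},{"turn":[0,0,0],"slide":[0,0,0.025],"jaw":-0.5},{"turn":[0,0,0],"slide":[0,0,0.01],"jaw":-0.5},{"turn":[0,0,0],"slide":[0,0,0.003],"jaw":-0.5},{"turn":[0,0,0],"slide":[0,0,0],"jaw":-0.5},{"turn":[0,0,0],"slide":[0,0,0],"jaw":-0.5}]'
python3 -m pendant '[{"turn":[0,0,0],"slide":[0,0,0.001],"jaw":-0.5},{"turn":[0,0,0],"slide":[0,0,0.001],"jaw":-0.5},{"turn":[0,0,0],"slide":[0,0,0],"jaw":-0.5}]'
python3 -m pendant '[{"turn":[0,0,0],"slide":[0,0,0.001],"jaw":-0.5},{"turn":[0,0,0],"slide":[0,0,0],"jaw":-0.5}]'
```

```text
t: 41.7
eef_pos: [0.5365, -0.2691, 0.0183]
tcp_rot: [-3.137, 0.0, -1.694]
ft_force: [-0.0, -0.3, -0.7]
width: 0.0413
grasp_force: 26.3
t: 41.95
eef_pos: [0.5358, -0.2697, 0.0159]
tcp_rot: [-3.138, 0.0, -1.695]
ft_force: [0.6, -1.0, -0.9]
width: 0.0412
grasp_force: 26.3
t: 42.12
eef_pos: [0.5351, -0.2694, 0.0141]
tcp_rot: [-3.139, 0.001, -1.696]
ft_force: [-0.0, -0.1, -0.3]
width: 0.0415
grasp_force: 26.3
```

```bash
python3 -m pendant '[{"turn":[0,0,0],"slide":[0,0,0.0015],"jaw":-0.5},{"turn":[0,0,0],"slide":[0,0,0.001],"jaw":-0.5},{"turn":[0,0,0],"slide":[0,0,0.001],"jaw":-0.5},{"turn":[0,0,0],"slide":[0,0,0],"jaw":-0.5}]'
python3 -m pendant '[{"turn":[0,0,0],"slide":[0,0,0],"jaw":0.35},{"turn":[0,0,0],"slide":[0,0,0],"jaw":0.35},{"turn":[0,0,0],"slide":[0,0,0],"jaw":0.35},{"turn":[0,0,0],"slide":[0,0,-0.015],"jaw":0.35},{"turn":[0,0,0],"slide":[0,0,-0.035],"jaw":0.35},{"turn":[0,0,0],"slide":[0,0,-0.035],"jaw":0.6},{"turn":[0,0,0],"slide":[0,0,-0.025],"jaw":0.6},{"turn":[0,0,0],"slide":[0,0,0],"jaw":0.6}]'
python3 bars.py; python3 plan.py 0.4595,0.2505,0.12,-1.35
```

```text
t: 42.45
eef_pos: [0.5351, -0.2694, 0.0113]
tcp_rot: [-3.139, 0.001, -1.696]
ft_force: [-2.2, 0.7, 6.1]
width: 0.0414
grasp_force: 27.2
t: 43.12
eef_pos: [0.5386, -0.2712, 0.1268]
tcp_rot: [-3.129, -0.003, -1.695]
ft_force: [1.4, -1.0, 1.8]
width: 0.0684
grasp_force: 0.0
bar1 T [([0.637, -0.189, 0.005], 0.86), ([0.458, 0.25, 0.009], 0.84), ([0.628, -0.28, 0.003], 0.66), ([0.535, -0.267, 0.003], 0.45)]
bar1 S [([0.536, -0.27, -0.001], 0.86), ([0.638, -0.189, 0.004], 0.6), ([0.46, 0.249, 0.008], 0.59), ([0.625, -0.274, 0.004], 0.58)]
jar T [([0.442, -0.21, 0.008], 0.66)]
lid T [([0.452, 0.429, 0.005], 0.85)]
[633, -187, 75, 46, 82.1] 0.87
[458, 250, 80, 48, -79.1] 0.78
[626, -265, 58, 43, 88.9] 0.7
t 43.5 pos [ 0.5338 -0.2688  0.1184] rot [ 3.1401  0.002  -1.6953] j [-0.4672  0.5009  0.0871  1.159   0.0014 -1.9134] F [-0.2493 -0.8346 -0.6075] w 0.0685
turn [ 0.0011  0.0022 -0.3453] then slide [-0.523  -0.0412 -0.0016] rows>= 14
```

```bash
python3 -m pendant '[{"turn":[0,0,-0.115],"slide":[0,0,-0.02],"jaw":0.6},{"turn":[0,0,-0.115],"slide":[0,0,-0.02],"jaw":0.6},{"turn":[0,0,-0.115],"slide":[0,0,0],"jaw":0.6},{"turn":[0,0,0],"slide":[-0.025,0.002,0],"jaw":0.6},{"turn":[0,0,0],"slide":[-0.04,0.002,0],"jaw":0.6},{"turn":[0,0,0],"slide":[-0.04,0,0],"jaw":0.6},{"turn":[0,0,0],"slide":[-0.04,-0.003,0],"jaw":0.6},{"turn":[0,0,0],"slide":[-0.04,-0.005,0],"jaw":0.6},{"turn":[0,0,0],"slide":[-0.04,-0.005,0],"jaw":0.6},{"turn":[0,0,0],"slide":[-0.04,-0.005,0],"jaw":0.6},{"turn":[0,0,0],"slide":[-0.04,-0.005,0],"jaw":0.6},{"turn":[0,0,0],"slide":[-0.04,-0.005,0],"jaw":0.6}]'
python3 -m pendant '[{"turn":[0,0,0],"slide":[-0.04,-0.005,0],"jaw":0.6},{"turn":[0,0,0],"slide":[-0.04,-0.005,0],"jaw":0.6},{"turn":[0,0,0],"slide":[-0.04,-0.004,0],"jaw":0.6},{"turn":[0,0,0],"slide":[-0.035,-0.003,0],"jaw":0.6},{"turn":[0,0,0],"slide":[-0.023,0,0.02],"jaw":0.6},{"turn":[0,0,0],"slide":[0,0,0.04],"jaw":0.6},{"turn":[0,0,0],"slide":[0,0,0.03],"jaw":0.6},{"turn":[0,0,0],"slide":[0,0,0],"jaw":0.6},{"turn":[0,0,0],"slide":[0,0,0],"jaw":0.6}]'
python3 plan.py 0.4595,0.2505,0.013,-1.36
```

```text
t: 44.47
eef_pos: [0.4816, 0.0742, 0.1595]
tcp_rot: [-3.141, 0.0, -1.351]
ft_force: [1.0, -0.8, 0.3]
width: 0.0682
grasp_force: 0.0
t: 45.22
eef_pos: [0.4585, 0.249, 0.0684]
tcp_rot: [3.137, -0.002, -1.35]
ft_force: [0.7, -0.6, 1.1]
width: 0.0684
grasp_force: 0.0
t 45.2 pos [0.4585 0.249  0.0684] rot [ 3.1374 -0.0017 -1.3501] j [ 0.4978  0.4151 -0.1985  0.9617 -0.0004 -1.2938] F [ 0.7018 -0.6419  1.1453] w 0.0684
turn [ 0.0042 -0.0017  0.0099] then slide [-0.0013 -0.0013  0.0554] rows>= 2
```

```bash
python3 -m pendant '[{"turn":[0,0,0],"slide":[-0.001,0,0.026],"jaw":0.6},{"turn":[0,0,0],"slide":[0,0,0.02],"jaw":0.6},{"turn":[0,0,0],"slide":[0,0,0.01],"jaw":0.6},{"turn":[0,0,0],"slide":[0,0,0],"jaw":0.6},{"turn":[0,0,0],"slide":[0,0,0],"jaw":0.3},{"turn":[0,0,0],"slide":[0,0,0],"jaw":0},{"turn":[0,0,0],"slide":[0,0,0],"jaw":-0.2},{"turn":[0,0,0],"slide":[0,0,0],"jaw":-0.5},{"turn":[0,0,0],"slide":[0,0,0],"jaw":-0.5},{"turn":[0,0,0],"slide":[0,0,0],"jaw":-0.5}]' 25
python3 -m pendant '[{"turn":[0,0,0],"slide":[0,0,-0.01],"jaw":-0.5},{"turn":[0,0,0],"slide":[0,0,-0.03],"jaw":-0.5},{"turn":[0,0,0],"slide":[0,0,-0.03],"jaw":-0.5},{"turn":[0,0,0],"slide":[0,0,-0.03],"jaw":-0.5},{"turn":[0,0,0.115],"slide":[0,0,-0.03],"jaw":-0.5},{"turn":[0,0,0.115],"slide":[0,0,0],"jaw":-0.5},{"turn":[0,0,0.115],"slide":[0,0,0],"jaw":-0.5},{"turn":[0,0,0],"slide":[0,0,0],"jaw":-0.5}]'
python3 plan.py 0.5466,-0.1799,0.14,-1.696
```

```text
t: 46.05
eef_pos: [0.4621, 0.2517, 0.0164]
tcp_rot: [-3.136, 0.001, -1.351]
ft_force: [-0.0, -0.2, 6.5]
width: 0.0417
grasp_force: 27.3
t: 46.72
eef_pos: [0.4605, 0.2511, 0.146]
tcp_rot: [-3.138, 0.002, -1.697]
ft_force: [-1.1, -0.7, -1.3]
width: 0.0414
grasp_force: 26.4
t 46.7 pos [0.4605 0.2511 0.146 ] rot [-3.1382  0.0021 -1.6971] j [ 0.4995  0.3378 -0.0903  1.1387 -0.0003 -0.945 ] F [-1.0547 -0.7253 -1.2504] w 0.0414
turn [-0.0034  0.0021 -0.0011] then slide [ 0.4169 -0.1393  0.006 ] rows>= 11
```

```bash
python3 -m pendant '[{"turn":[0,0,0],"slide":[0.018,-0.006,0],"jaw":-0.5},{"turn":[0,0,0],"slide":[0.038,-0.0127,0],"jaw":-0.5},{"turn":[0,0,0],"slide":[0.038,-0.0127,0],"jaw":-0.5},{"turn":[0,0,0],"slide":[0.038,-0.0127,0],"jaw":-0.5},{"turn":[0,0,0],"slide":[0.038,-0.0127,0],"jaw":-0.5},{"turn":[0,0,0],"slide":[0.038,-0.0127,0],"jaw":-0.5},{"turn":[0,0,0],"slide":[0.038,-0.0127,0],"jaw":-0.5},{"turn":[0,0,0],"slide":[0.038,-0.0127,0],"jaw":-0.5},{"turn":[0,0,0],"slide":[0.038,-0.0127,0],"jaw":-0.5},{"turn":[0,0,0],"slide":[0.038,-0.0127,0],"jaw":-0.5},{"turn":[0,0,0],"slide":[0.038,-0.0127,0],"jaw":-0.5},{"turn":[0,0,0],"slide":[0.02,-0.0067,0],"jaw":-0.5}]'
python3 -m pendant '[{"turn":[0,0,0],"slide":[0,0,0],"jaw":-0.5},{"turn":[0,0,0],"slide":[0,0,0.02],"jaw":-0.5},{"turn":[0,0,0],"slide":[0,0,0.03],"jaw":-0.5},{"turn":[0,0,0],"slide":[0,0,0.03],"jaw":-0.5},{"turn":[0,0,0],"slide":[0,0,0.015],"jaw":-0.5},{"turn":[0,0,0],"slide":[0,0,0],"jaw":-0.5},{"turn":[0,0,0],"slide":[0,0,0],"jaw":-0.5}]'
python3 plan.py 0.5466,-0.1799,0.0104,-1.696
```

```text
t: 47.72
eef_pos: [0.5469, -0.1855, 0.1442]
tcp_rot: [-3.14, -0.001, -1.696]
ft_force: [-0.1, 0.5, -1.5]
width: 0.0413
grasp_force: 26.4
t: 48.3
eef_pos: [0.5459, -0.1801, 0.0485]
tcp_rot: [3.14, 0.002, -1.693]
ft_force: [0.5, -0.2, -0.1]
width: 0.0416
grasp_force: 26.4
t 48.3 pos [ 0.5459 -0.1801  0.0485] rot [ 3.1401  0.0017 -1.6931] j [-0.3193  0.5261 -0.0724  0.9741  0.0014 -1.7678] F [ 0.4842 -0.1816 -0.1426] w 0.0416
turn [0.0015 0.0017 0.0029] then slide [-0.0003 -0.0006  0.0381] rows>= 1
```

```bash
python3 -m pendant '[{"turn":[0,0,0],"slide":[0,0,0.015],"jaw":-0.5},{"turn":[0,0,0],"slide":[0,0,0.012],"jaw":-0.5},{"turn":[0,0,0],"slide":[0,0,0.005],"jaw":-0.5},{"turn":[0,0,0],"slide":[0,0,0],"jaw":-0.5},{"turn":[0,0,0],"slide":[0,0,0],"jaw":-0.5}]'
python3 -m pendant '[{"turn":[0,0,0],"slide":[0,0,0.0015],"jaw":-0.5},{"turn":[0,0,0],"slide":[0,0,0.001],"jaw":-0.5},{"turn":[0,0,0],"slide":[0,0,0],"jaw":-0.5}]'
python3 -m pendant '[{"turn":[0,0,0],"slide":[0,0,0.001],"jaw":-0.5},{"turn":[0,0,0],"slide":[0,0,0.001],"jaw":-0.5},{"turn":[0,0,0],"slide":[0,0,0],"jaw":-0.5}]'
```

```text
t: 48.72
eef_pos: [0.5479, -0.1811, 0.0186]
tcp_rot: [-3.138, 0.001, -1.695]
ft_force: [-0.2, 0.5, 0.1]
width: 0.0412
grasp_force: 26.4
t: 48.97
eef_pos: [0.5476, -0.1812, 0.0154]
tcp_rot: [-3.139, 0.001, -1.695]
ft_force: [0.5, -0.1, -0.3]
width: 0.0414
grasp_force: 26.4
t: 49.22
eef_pos: [0.547, -0.1811, 0.0127]
tcp_rot: [-3.14, 0.001, -1.695]
ft_force: [-0.2, 0.1, -0.2]
width: 0.0416
grasp_force: 26.4
```

```bash
python3 -m pendant '[{"turn":[0,0,0],"slide":[0,0,0.0012],"jaw":-0.5},{"turn":[0,0,0],"slide":[0,0,0.0008],"jaw":-0.5},{"turn":[0,0,0],"slide":[0,0,0.0008],"jaw":-0.5},{"turn":[0,0,0],"slide":[0,0,0],"jaw":-0.5}]'
python3 -m pendant '[{"turn":[0,0,0],"slide":[0,0,0],"jaw":0.35},{"turn":[0,0,0],"slide":[0,0,0],"jaw":0.35},{"turn":[0,0,0],"slide":[0,0,0],"jaw":0.35},{"turn":[0,0,0],"slide":[0,0,-0.015],"jaw":0.35},{"turn":[0,0,0],"slide":[0,0,-0.035],"jaw":0.35},{"turn":[0,0,0],"slide":[0,0,-0.04],"jaw":0},{"turn":[0,0,0],"slide":[0,0,-0.04],"jaw":-1},{"turn":[0,0,0],"slide":[0,0,-0.03],"jaw":-1},{"turn":[0,0,0],"slide":[0,0,0],"jaw":-1}]'
python3 plan.py 0.448,-0.416,0.17
```

```text
t: 49.55
eef_pos: [0.5471, -0.1811, 0.0104]
tcp_rot: [-3.14, 0.001, -1.695]
ft_force: [-0.3, 0.9, 2.0]
width: 0.0417
grasp_force: 26.9
t: 50.3
eef_pos: [0.5512, -0.1826, 0.1781]
tcp_rot: [-3.126, -0.002, -1.695]
ft_force: [0.4, -1.7, 0.2]
width: 0.0098
grasp_force: 0.0
t 50.3 pos [ 0.5512 -0.1826  0.1781] rot [-3.1259 -0.002  -1.6954] j [-0.3206  0.4138  0.11    1.2512  0.0011 -1.7668] F [ 0.3963 -1.7061  0.2033] w 0.0098
turn [-0.0157 -0.002   0.    ] then slide [0.2444 0.0734 0.0081] rows>= 7
```

```bash
python3 -m pendant '[{"turn":[0,0,0],"slide":[0.016,0.005,0],"jaw":-1},{"turn":[0,0,0],"slide":[0.036,0.0108,0],"jaw":-1},{"turn":[0,0,0],"slide":[0.036,0.0108,0],"jaw":-1},{"turn":[0,0,0],"slide":[0.036,0.0108,0],"jaw":-1},{"turn":[0,0,0],"slide":[0.036,0.0108,0],"jaw":-1},{"turn":[0,0,0],"slide":[0.036,0.0108,0],"jaw":-1},{"turn":[0,0,0],"slide":[0.036,0.0108,0],"jaw":-1},{"turn":[0,0,0],"slide":[0.012,0.0036,0],"jaw":-1},{"turn":[0,0,0],"slide":[0,0,0],"jaw":-1},{"turn":[0,0,0],"slide":[0,0,0],"jaw":-1},{"turn":[0,0,0],"slide":[0,0,0],"jaw":-1}]'
python3 plan.py 0.448,-0.416,0.08
python3 - <<'E'
from h import *
T=snap('top');S=snap('side')
a=cv2.resize(T['color'][170:300,300:460],None,fx=2.5,fy=2.5,interpolation=cv2.INTER_CUBIC)
b=cv2.resize(S['color'][260:400,250:450],None,fx=2,fy=2,interpolation=cv2.INTER_CUBIC)
h=max(len(a),len(b));f=lambda q:np.pad(q,((0,h-len(q)),(0,0),(0,0)))
cv2.imwrite('pics/a8.png',np.hstack([f(a),f(b)]))
for n in('bar1','jar','bell_top'):
  for p in(T,S):print(n,[(np.round(d['point'],3).tolist(),round(d['score'],2)) for d in imaging.landmark_of(p,n) if d['score']>.3])
E
```

```text
t: 51.22
eef_pos: [0.4441, -0.4131, 0.1693]
tcp_rot: [-3.14, 0.002, -1.694]
ft_force: [-0.1, 1.2, -0.4]
width: -0.0001
grasp_force: 0.0
t 51.2 pos [ 0.4441 -0.4131  0.1693] rot [-3.1402  0.0019 -1.6944] j [-0.7504  0.4826  0.1947  1.2829  0.0024 -2.1976] F [-0.0992  1.2191 -0.366 ] w -0.0001
turn [-0.0014  0.0019 -0.    ] then slide [ 0.0024 -0.0043  0.0893] rows>= 3
bar1 [([0.548, -0.181, 0.004], 0.95), ([0.532, -0.263, 0.003], 0.75), ([0.627, -0.28, 0.001], 0.64), ([0.637, -0.187, 0.005], 0.57)]
bar1 [([0.627, -0.277, 0.006], 0.64), ([0.546, -0.18, 0.002], 0.58), ([0.537, -0.269, -0.001], 0.53)]
jar [([0.44, -0.211, 0.007], 0.73)]
jar [([0.44, -0.206, 0.004], 0.91)]
bell_top [([0.731, 0.011, -0.001], 0.59), ([0.302, -0.331, 0.064], 0.56), ([0.542, -0.224, 0.001], 0.46), ([0.447, -0.414, 0.068], 0.45)]
bell_top [([0.302, -0.328, 0.065], 0.66), ([0.447, -0.417, 0.065], 0.54), ([0.447, 0.435, 0.001], 0.51), ([0.437, -0.546, 0.066], 0.48)]
```

View pics/a8.png

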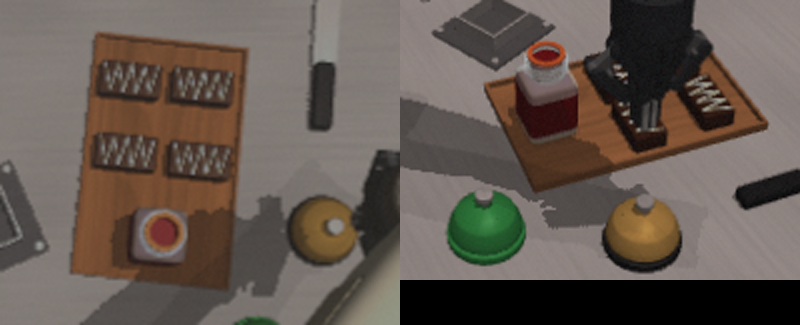

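The jar stands upright and open on the tray with four bars flat beside it, and the brass bell is at (322,230) in the left half. Now press its plunger.

```bash
python3 -m pendant '[{"turn":[0,0,0],"slide":[0.0022,-0.0037,0.025],"jaw":-1},{"turn":[0,0,0],"slide":[0,0,0.035],"jaw":-1},{"turn":[0,0,0],"slide":[0,0,0.022],"jaw":-1},{"turn":[0,0,0],"slide":[0,0,0.005],"jaw":-1},{"turn":[0,0,0],"slide":[0,0,0],"jaw":-1},{"turn":[0,0,0],"slide":[0,0,0],"jaw":-1}]'
python3 -m pendant '[{"turn":[0,0,0],"slide":[0,0,0.004],"jaw":-1},{"turn":[0,0,0],"slide":[0,0,0.002],"jaw":-1},{"turn":[0,0,0],"slide":[0,0,0.002],"jaw":-1},{"turn":[0,0,0],"slide":[0,0,0],"jaw":-1},{"turn":[0,0,0],"slide":[0,0,0],"jaw":-1}]'
```

```text
t: 52.12
eef_pos: [0.4478, -0.4171, 0.0836]
tcp_rot: [-3.139, 0.0, -1.695]
ft_force: [0.0, 0.5, 0.1]
width: -0.0003
grasp_force: 0.0
t: 52.53
eef_pos: [0.4474, -0.4169, 0.0752]
tcp_rot: [-3.139, 0.0, -1.695]
ft_force: [0.6, -0.3, 0.3]
width: 0.0002
grasp_force: 0.0
```

```bash
python3 -m pendant '[{"turn":[0,0,0],"slide":[0,0,0.004],"jaw":-1},{"turn":[0,0,0],"slide":[0,0,0.003],"jaw":-1},{"turn":[0,0,0],"slide":[0,0,0.002],"jaw":-1},{"turn":[0,0,0],"slide":[0,0,0],"jaw":-1},{"turn":[0,0,0],"slide":[0,0,0],"jaw":-1}]'
python3 -m pendant '[{"turn":[0,0,0],"slide":[0,0,0.002],"jaw":-1},{"turn":[0,0,0],"slide":[0,0,0.002],"jaw":-1},{"turn":[0,0,0],"slide":[0,0,0],"jaw":-1}]'
python3 -m pendant '[{"turn":[0,0,0],"slide":[0,0,0.001],"jaw":-1},{"turn":[0,0,0],"slide":[0,0,0.001],"jaw":-1},{"turn":[0,0,0],"slide":[0,0,0],"jaw":-1}]'
```

```text
t: 52.95
eef_pos: [0.4472, -0.4167, 0.0657]
tcp_rot: [-3.14, 0.001, -1.695]
ft_force: [-1.0, 0.6, 1.1]
width: -0.0001
grasp_force: 1.0
t: 53.2
eef_pos: [0.4474, -0.4169, 0.0617]
tcp_rot: [-3.14, 0.001, -1.695]
ft_force: [-0.2, 0.8, 4.0]
width: 0.0
grasp_force: 2.0
t: 53.45
eef_pos: [0.4473, -0.4168, 0.0601]
tcp_rot: [-3.14, 0.001, -1.695]
ft_force: [-1.9, 1.9, 5.4]
width: -0.0002
grasp_force: 2.4
```

```bash
python3 -m pendant '[{"turn":[0,0,0],"slide":[0,0,0.001],"jaw":-1},{"turn":[0,0,0],"slide":[0,0,0.001],"jaw":-1},{"turn":[0,0,0],"slide":[0,0,0],"jaw":-1},{"turn":[0,0,0],"slide":[0,0,0],"jaw":-1}]'
python3 -m pendant '[{"turn":[0,0,0],"slide":[0,0,-0.01],"jaw":-1},{"turn":[0,0,0],"slide":[0,0,-0.03],"jaw":-1},{"turn":[0,0,0],"slide":[0,0,-0.04],"jaw":-1},{"turn":[0,0,0],"slide":[0,0,-0.04],"jaw":-1},{"turn":[0,0,0],"slide":[0,0,0],"jaw":-1},{"turn":[0,0,0],"slide":[0,0,0],"jaw":-1}]'
```

```text
t: 53.78
eef_pos: [0.4474, -0.4169, 0.0599]
tcp_rot: [-3.139, 0.0, -1.695]
ft_force: [-4.3, 3.6, 14.4]
width: 0.0001
grasp_force: 7.2
t: 54.28
eef_pos: [0.4488, -0.4184, 0.1809]
tcp_rot: [-3.134, -0.003, -1.695]
ft_force: [0.9, 0.6, -0.8]
width: 0.0001
grasp_force: 0.0
```

Run:
```python
from h import *
S=snap('side')
for n in('bar1','lid','jar'):print(n,[np.round(d['point'],3).tolist() for d in imaging.landmark_of(S,n) if d['score']>.4])
print(readout.observe()['t'],ctrl.close_job())
```

```text
bar1 [[0.538, -0.267, -0.001], [0.628, -0.276, 0.005], [0.546, -0.181, 0.002]]
lid [[0.452, 0.428, 0.008]]
jar [[0.44, -0.208, 0.006]]
the job is handed in; nothing more can be done
54.4833 None
```

The order is made up and handed in at 54.5 s: lid flat on the blue-rimmed saucer, open jar upright on the tray with all four bars flat beside it (one had been knocked aside on the way), then the brass bell pressed to its stop and released; no verdict came back.

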